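# Loosen the work stop and set it against the block

### The job

Loosen the big knurled locking collar of the work stop by two full turns anticlockwise, rolling a fingertip along its rim without gripping anything. Then push the stop's bar by its end plate until its nose touches the end of the block in the vice, leaving the collar at its two turns. Do not push the bar along before the collar is loosened, and leave the loose tools and other things where they are.

Things in the scene. Friction and masses are not known exactly. Their poses are not given: they have to be found in the camera images.
- collar (a joint): turn of the knurled locking collar, rad: 0 = tight (as found); grows anticlockwise seen from above, which loosens it; 6.28 = one full turn. It turns freely enough for one fingertip (about 0.08 N m, so about 2 N along the rim) and stays where it is left. It cannot turn below 0 and does not rise as it turns.
- collar_top (a point): centre of the collar's flat top face, on its upright turning axis, 83 mm above the table. The collar is a plain aluminium disc 92 mm across over its 36 upright knurl ribs (8 mm apart, 2 mm proud) and 24 mm high: the rim spans heights 59 to 83 mm, the knurl 62 to 80 mm. A dark stud, 22 mm across and 6 mm high, stands at its centre. Axes are the collar's own: x and y level and turning with it, z up
- collar_mark (a point): outer part of the one raised dark ridge on the collar's top (24 mm long, 7 mm wide, 4 mm high, lying along a radius); the point is 36 mm from the axis. As found, and after every full turn, the ridge points along the bar to its end plate
- stop_base: the grey casting of the work stop, fixed to the table; origin on the table under the collar's axis; its y axis runs level along the sliding bar, from the end plate towards the vice; z up. Foot plate 130 x 150 mm, 14 mm high; the block under the collar is 56 mm wide and 70 mm along the bar
- stop_bar (a joint): advance of the steel bar along stop_base's +y, m: 0 as found, grows towards the vice, at most 0.065. Clamped while the collar is tight (holds against about 30 N); once loose, it slides against about 2.5 N and stays where it is left
- bar_end (a point): centre of the outer face of the bar's upright end plate, which faces away from the vice (-y of stop_base): 55 mm above the table here, plate 90 mm wide, 8 mm thick, from 16 to 72 mm high. Push here; do not touch the back of the plate (the side towards the collar), as pinching it counts as gripping. As found it is 140 mm from the collar's axis. The bar, 18 mm square, its top 46 mm above the table, runs under the collar
- bar_nose (a point): middle of the flat front face (26 x 24 mm) of the bar's nose, 36 mm above the table, 210 mm from bar_end along the bar; moves with the bar
- work_face (a point): on the end face of the aluminium block clamped in the vice, at the nose's height; the block is 40 mm wide, and its top is 84 mm above the table. y points into the block, away from the stop; the nose touches when it lies in this plane, 32 to 52 mm ahead of where it is found. The blue vice (270 x 130 mm, at most 84 mm high) and the block do not move
- oil_bottle: closed white plastic bottle, 48 mm across, 130 mm high; origin at the centre of its foot. Loose; leave alone
- caliper: flat steel caliper, 190 mm long, 9 mm thick, lying down; origin at the middle of its beam's underside. Loose; leave alone
- chuck_key: dark T-shaped drill chuck key lying down, 80 mm bar, 76 mm long, 18 mm high; origin under the bar's middle. Loose; leave alone
- vee_block: steel vee block 50 x 50 mm, 38 mm high; origin at the centre of its foot. Loose; leave alone
- brush: bench brush lying down; origin under its handle's middle part. Loose; leave alone
- spanner: steel spanner lying flat; origin under its middle. Loose; leave alone
- chip_pot: open steel pot, 70 mm across, 50 mm high; origin at the centre of its foot. Loose; leave alone

How it is judged:
By the outcome, as a careful person would: the job done as asked, in the order asked, and still so for the second after the job is handed in, with the robot touching nothing.
It also fails if it takes over 72 s, if anything falls off the work surface, if the arm or the gripper's body presses on something with over 40 N, if the wrist force passes 120 N, or if a joint passes its speed limit or range.

### The arm

A 6-joint arm with a two-finger parallel gripper is mounted at the origin on the work surface. World frame = base frame: x ahead of the robot, y to its left, z up, the work surface at z = 0. Lengths are in m, angles in rad, forces in N, time in s.
With the tool pointing down it reaches from about 0.275 to 0.75 m from the base axis. Payload 10.2 kg.
Tool frame: the origin (TCP) lies between the finger pads; the fingertips stand 22 mm ahead of it and the grasp point (between the pads) lies 3 mm ahead of it (env.tip_extent is the z of the fingertips in the tool frame, in m); z points along the fingers, y is the direction in which the jaws open and shut (so a half turn about z gives the same grasp; the last joint's range is limited). The gripper opens to 88 mm and grips with 3 to 60 N. Pads are 18 mm wide; open, the fingers measure 123 mm over their backs; the gripper's body (75 mm by 187 mm) begins 45 mm behind the grasp point.
Start: joints at [1.067, 0.313, 1.498, -0, 1.331, -0.223], TCP at [0.146, 0.504, 0.261] pointing down, gripper open.
Joint ranges: [-2.94, 2.94], [-0.97, 2.17], [0.19, 2.56], [-1.23, 4.37], [0.02, 3.11], [-2.88, 2.88]. Speed limits (rad/s): [2.39, 2.39, 3.01, 3.14, 3.14, 3.14].

### API

Orientations are given as a unit quaternion [x, y, z, w].
In Python, from workcell import env gives the robot as it stands. The module is installed in compiled form; this text tells all that it offers.
- The arm moves only by the shell command python3 -m handwheel 'ROWS' [FORCE]. ROWS is JSON, a list of rows, each an object of numbers: "ax", "ay", "az": the turn, a rotation vector about the tool's x, y, z in rad; "tx", "ty", "tz": the shift along the tool's x, y, z in cm; "claw": the opening, from 0 (shut) to 1 (fully open). A call has exactly 10 rows; each row shifts and turns the pose as measured when the row begins, along the tool's axes as they then stand; what a row does not reach is not made up. A row lasts 1/12 s, in which the tool goes at most 41.7 mm and 7.16 degrees, less where a joint would pass 70% of its speed; a pose out of reach is approached as far as the arm can. A call with a gripper value outside its range is refused whole. The fingers move at their own pace and stop on an object; FORCE is the grip in N (left out, the last holds). Time passes only in rows, so rows that do not move let the fingers close, or fill a call up. It gives the time, the measured TCP pose, the force and the opening at its end, in the units of the state.
- env.state(): the state, without advancing time (a new reading comes with each control period).
- env.read_camera(name): name is "scene" or "top"; returns a dict with "pixels" (384x512x3 uint8, red, green, blue), "intrinsics" (3x3 intrinsics, pixels), "R" (3x3) and "t" (3): a world point X has camera coordinates R X + t. Camera axes: x right, y down, z forward; pixel columns grow to the right and rows downward; lengths in m; the calibration is good to about 2 mm. A picture is of the moment at which its call begins. There is no depth.
- env.finish_job(): hands the job in, once; it reports no verdict.
Trained networks look in a picture, given as the dict that the camera call returned (one of the last four; its "shot" number tells which), for a name from the list of things; names that differ only in an ending like _2 or _b are one class to them, and where a whole thing is asked for, a point or a joint stands for the part that bears it (a point fixed in the world has none). Each returns a list of dicts, best first, with "conf" (0 to 1); they miss things now and then, are a little off and sometimes report something else, mostly with a low value. They report only what shows in the picture. A call takes as long as a camera call.
- env.boxes_of(thing, picture): "centre" ([column, row] in pixels, amid what is visible of it).
- env.cut_out(thing, picture): "mask" (384x512 bool, what is visible of it) and "centre" ([column, row] in pixels, amid what is visible of it).
- env.mark_of(thing, picture): "centre" ([column, row] in pixels: a listed point, or the origin of a listed thing).
The state is a dict: "t": time; "qpos": joint angles; "qd": joint speeds; "joint_torque": joint torques, N m; "ee_pos": TCP position; "tcp_rot": TCP orientation; "force": force on the tool from outside, world axes, zero at the start; "moment": the same for the moment, N m; "gripper_width": finger opening in m.
Only numpy, scipy, OpenCV 4.12 (cv2) and the standard library are available. Lean on these libraries where they do the work, as an engineer would, in place of code of your own. Each camera call takes 0.05 s, during which the arm holds its last target. There are 200 camera calls.

## Working session

There is one attempt and no reset: what is moved stays moved. The work goes in short steps, Python scripts to look and compute and a shell command to move; the robot and the scene stay as the last step left them, time stands still between calls to the robot, and variables do not carry over. Pictures are saved under pics/ and viewed, about 8 in all and at most 12, crops included, and the job is handed in when it is done.

```bash
mkdir -p pics; cat > h.py <<'E'
import numpy as np,cv2
from workcell import env
from scipy.spatial.transform import Rotation as Rn
def ray(P,uv,z):
    K=np.array(P["intrinsics"]);R=np.array(P["R"]);t=np.array(P["t"])
    d=R.T@np.linalg.solve(K,[uv[0],uv[1],1]);c=-R.T@t
    return c+d*(z-c[2])/d[2]
def proj(P,X):
    K=np.array(P["intrinsics"]);x=K@(np.array(P["R"])@np.array(X)+np.array(P["t"]));return x[:2]/x[2]
def save(P,n): cv2.imwrite("pics/"+n,P["pixels"][:,:,::-1])
Z=dict(collar_top=.083,collar_mark=.087,bar_end=.055,bar_nose=.036,work_face=.036,stop_base=0,oil_bottle=0,caliper=0,chuck_key=0,vee_block=0,brush=0,spanner=0,chip_pot=0)
E
python3 - <<'E'
from h import *
s=env.state();print(s["t"],s["ee_pos"],s["tcp_rot"],s["gripper_width"],env.tip_extent)
print(Rn.from_quat(s["tcp_rot"]).as_matrix().round(3))
for n in("top","scene"):
    P=env.read_camera(n);save(P,n+"0.png");print(n,(-np.array(P["R"]).T@np.array(P["t"])).round(3))
    for k,z in Z.items():
        r=env.mark_of(k,P)[:2]
        print(k,[(round(q["conf"],2),np.round(q["centre"]),ray(P,q["centre"],z).round(4)[:2]) for q in r])
E
```

```text
0.0 [0.14537652 0.50424025 0.2601716 ] [ 1.39923085e-01  9.90162160e-01 -6.07624109e-04 -2.41581152e-04] 0.08839839937237666 0.022
[[-0.961  0.277 -0.001]
 [ 0.277  0.961 -0.001]
 [ 0.    -0.001 -1.   ]]
top [0.349 0.009 1.094]
collar_top [(0.66, array([283., 185.]), array([ 0.5634, -0.0816]))]
collar_mark [(0.68, array([293., 188.]), array([ 0.554 , -0.1092])), (0.46, array([334., 161.]), array([ 0.6306, -0.224 ]))]
bar_end [(0.67, array([329., 200.]), array([ 0.5266, -0.2116]))]
bar_nose [(0.83, array([256., 185.]), array([ 0.5748, -0.0082]))]
work_face [(0.91, array([242., 179.]), array([0.5913, 0.0321]))]
stop_base [(0.23, array([242., 179.]), array([0.6004, 0.0337]))]
oil_bottle [(0.56, array([338., 256.]), array([ 0.3711, -0.2409]))]
caliper [(0.76, array([274., 243.]), array([ 0.4113, -0.0579]))]
chuck_key [(0.67, array([288., 147.]), array([ 0.6998, -0.1083]))]
vee_block [(0.54, array([334., 158.]), array([ 0.6621, -0.2439]))]
brush [(0.6, array([394., 227.]), array([ 0.4552, -0.4104]))]
spanner [(0.78, array([376., 156.]), array([ 0.6697, -0.3739]))]
chip_pot [(0.78, array([
[... 503 characters left out ...]
0.0967]))]
stop_base [(0.94, array([242., 232.]), array([ 0.5524, -0.0795]))]
oil_bottle [(0.72, array([149., 240.]), array([ 0.3719, -0.248 ]))]
caliper [(0.91, array([206., 198.]), array([ 0.3978, -0.0493])), (0.22, array([265., 213.]), array([0.5648, 0.0098]))]
chuck_key [(0.61, array([276., 270.]), array([ 0.6929, -0.1153]))]
vee_block [(0.57, array([232., 297.]), array([ 0.6496, -0.2402]))]
brush [(0.66, array([120., 304.]), array([ 0.4461, -0.4168])), (0.17, array([371., 143.]), array([0.6671, 0.4263]))]
spanner [(0.81, array([204., 350.]), array([ 0.68  , -0.3768])), (0.41, array([123., 308.]), array([ 0.4589, -0.4192]))]
chip_pot [(0.87, array([371., 138.]), array([0.6578, 0.4446]))]
```

```bash
python3 -c "
import cv2,numpy as np
cv2.imwrite('pics/both.png',np.vstack([cv2.resize(cv2.imread('pics/top0.png'),(800,600))]))"
```

```text
(no output)
```

View pics/both.png

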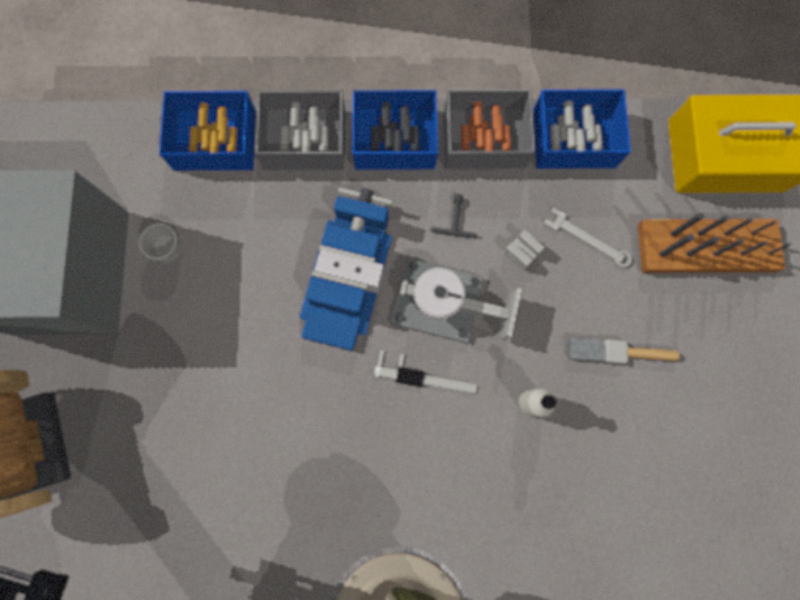

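View pics/scene0.png

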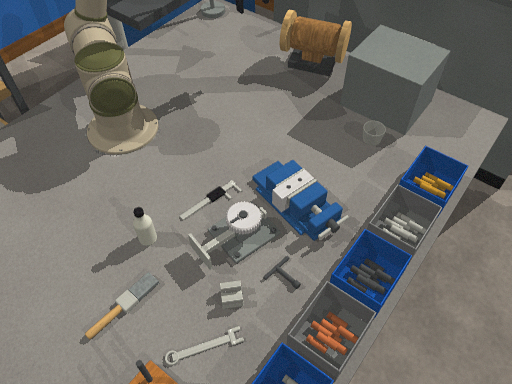

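The top picture (800×600) shows the collar at about (438,292). Its ridge points right to the end plate at about (515,313), and the vice and block are on the left. The scene picture agrees with this, and both network sets place the axis near (0.562, -0.082) with the bar heading about 75°. I'll close the jaws and move over the collar.

```bash
A='python3 -m handwheel'
python3 -m handwheel '[{"tx":-2.5,"ty":-2.1,"claw":0},{"tx":-2.5,"ty":-2.1,"claw":0},{"tx":-2.5,"ty":-2.1,"claw":0},{"tx":-2.5,"ty":-2.1,"claw":0},{"tx":-2.5,"ty":-2.1,"claw":0},{"tx":-2.5,"ty":-2.1,"claw":0},{"tx":-2.5,"ty":-2.1,"claw":0},{"tx":-2.5,"ty":-2.1,"claw":0},{"tx":-2.5,"ty":-2.1,"claw":0},{"tx":-2.5,"ty":-2.1,"claw":0}]' 30
python3 -m handwheel '[{"az":0.12},{"az":0.12},{"az":0.12},{"az":0.12},{"az":0.12},{"az":0.12},{"az":0.12},{"az":0.12},{"az":0.12},{"az":0.12}]'
```

```text
schema error: expected keys ax, ay, az, tx, ty, tz, claw
schema error: expected keys ax, ay, az, tx, ty, tz, claw
```

```bash
python3 -m handwheel '[{"ax":0,"ay":0,"az":0,"tx":-2.5,"ty":-2.1,"tz":0,"claw":0},{"ax":0,"ay":0,"az":0,"tx":-2.5,"ty":-2.1,"tz":0,"claw":0},{"ax":0,"ay":0,"az":0,"tx":-2.5,"ty":-2.1,"tz":0,"claw":0},{"ax":0,"ay":0,"az":0,"tx":-2.5,"ty":-2.1,"tz":0,"claw":0},{"ax":0,"ay":0,"az":0,"tx":-2.5,"ty":-2.1,"tz":0,"claw":0},{"ax":0,"ay":0,"az":0,"tx":-2.5,"ty":-2.1,"tz":0,"claw":0},{"ax":0,"ay":0,"az":0,"tx":-2.5,"ty":-2.1,"tz":0,"claw":0},{"ax":0,"ay":0,"az":0,"tx":-2.5,"ty":-2.1,"tz":0,"claw":0},{"ax":0,"ay":0,"az":0,"tx":-2.5,"ty":-2.1,"tz":0,"claw":0},{"ax":0,"ay":0,"az":0,"tx":-2.5,"ty":-2.1,"tz":0,"claw":0}]' 30
python3 -m handwheel '[{"ax":0,"ay":0,"az":0.12,"tx":0,"ty":0,"tz":0,"claw":0},{"ax":0,"ay":0,"az":0.12,"tx":0,"ty":0,"tz":0,"claw":0},{"ax":0,"ay":0,"az":0.12,"tx":0,"ty":0,"tz":0,"claw":0},{"ax":0,"ay":0,"az":0.12,"tx":0,"ty":0,"tz":0,"claw":0},{"ax":0,"ay":0,"az":0.12,"tx":0,"ty":0,"tz":0,"claw":0},{"ax":0,"ay":0,"az":0.12,"tx":0,"ty":0,"tz":0,"claw":0},{"ax":0,"ay":0,"az":0.12,"tx":0,"ty":0,"tz":0,"claw":0},{"ax":0,"ay":0,"az":0.12,"tx":0,"ty":0,"tz":0,"claw":0},{"ax":0,"ay":0,"az":0.12,"tx":0,"ty":0,"tz":0,"claw":0},{"ax":0,"ay":0,"az":0.12,"tx":0,"ty":0,"tz":0,"claw":0}]'
cat > where.py <<'E'
from h import *
import sys
s=env.state();M=Rn.from_quat(s["tcp_rot"]).as_matrix();p=np.array(s["ee_pos"])
A=np.array([.562,-.082]);d=p[:2]-A
psi=np.degrees(np.arctan2(M[1,1],M[0,1]));r=np.hypot(*d)
tc=M.T@np.append(-d,0)
print("t%.2f p%s psi%.1f phi%.1f R%.4f axis in tool(cm) %s tilt %s F %s(tool %s) q6 %.2f w%.3f"%(s["t"],p.round(4),psi,np.degrees(np.arctan2(d[1],d[0])),r,(tc*100).round(2),M[:,2].round(3),np.round(s["force"],1),(M.T@np.array(s["force"])).round(1),s["qpos"][5],s["gripper_width"]))
E
python3 where.py
```

```text
t: 2.23
ee_pos: [0.3316, 0.2255, 0.2605]
tcp_rot: [0.135, 0.991, 0.001, 0.001]
force: [0.6, 0.5, 0.2]
gripper_width: 0.0236
t: 3.07
ee_pos: [0.3356, 0.2193, 0.2614]
tcp_rot: [0.688, 0.726, 0.002, 0.001]
force: [-0.1, 0.5, 0.3]
gripper_width: 0.0005
t3.07 p[0.3356 0.2193 0.2614] psi3.1 phi126.9 R0.3769 axis in tool(cm) [-31.31  20.97   0.06] tilt [ 0.005  0.002 -1.   ] F [-0.1  0.5  0.3](tool [ 0.5 -0.1 -0.3]) q6 0.23 w0.000
```

```bash
python3 -m handwheel '[{"ax":0,"ay":0,"az":0,"tx":-2.6,"ty":1.5,"tz":0,"claw":0},{"ax":0,"ay":0,"az":0,"tx":-2.6,"ty":1.5,"tz":0,"claw":0},{"ax":0,"ay":0,"az":0,"tx":-2.6,"ty":1.5,"tz":0,"claw":0},{"ax":0,"ay":0,"az":0,"tx":-2.6,"ty":1.5,"tz":0,"claw":0},{"ax":0,"ay":0,"az":0,"tx":-2.6,"ty":1.5,"tz":0,"claw":0},{"ax":0,"ay":0,"az":0,"tx":-2.6,"ty":1.5,"tz":0,"claw":0},{"ax":0,"ay":0,"az":0,"tx":-2.6,"ty":1.5,"tz":0,"claw":0},{"ax":0,"ay":0,"az":0,"tx":-2.6,"ty":1.5,"tz":0,"claw":0},{"ax":0,"ay":0,"az":0,"tx":-2.6,"ty":1.5,"tz":0,"claw":0},{"ax":0,"ay":0,"az":0,"tx":-2.6,"ty":1.5,"tz":0,"claw":0}]' >/dev/null
python3 -m handwheel '[{"ax":0,"ay":0,"az":0.12,"tx":0,"ty":0,"tz":1,"claw":0},{"ax":0,"ay":0,"az":0.12,"tx":0,"ty":0,"tz":1,"claw":0},{"ax":0,"ay":0,"az":0.12,"tx":0,"ty":0,"tz":1,"claw":0},{"ax":0,"ay":0,"az":0.12,"tx":0,"ty":0,"tz":1,"claw":0},{"ax":0,"ay":0,"az":0.12,"tx":0,"ty":0,"tz":1,"claw":0},{"ax":0,"ay":0,"az":0.12,"tx":0,"ty":0,"tz":1,"claw":0},{"ax":0,"ay":0,"az":0.12,"tx":0,"ty":0,"tz":1,"claw":0},{"ax":0,"ay":0,"az":0.12,"tx":0,"ty":0,"tz":1,"claw":0},{"ax":0,"ay":0,"az":0.12,"tx":0,"ty":0,"tz":1,"claw":0},{"ax":0,"ay":0,"az":0.12,"tx":0,"ty":0,"tz":0,"claw":0}]' >/dev/null
python3 -m handwheel '[{"ax":0,"ay":0,"az":0.12,"tx":0,"ty":0,"tz":0,"claw":0},{"ax":0,"ay":0,"az":0.12,"tx":0,"ty":0,"tz":0,"claw":0},{"ax":0,"ay":0,"az":0.12,"tx":0,"ty":0,"tz":0,"claw":0},{"ax":0,"ay":0,"az":0.12,"tx":0,"ty":0,"tz":0,"claw":0},{"ax":0,"ay":0,"az":0.12,"tx":0,"ty":0,"tz":0,"claw":0},{"ax":0,"ay":0,"az":0.12,"tx":0,"ty":0,"tz":0,"claw":0},{"ax":0,"ay":0,"az":0.12,"tx":0,"ty":0,"tz":0,"claw":0},{"ax":0,"ay":0,"az":0.12,"tx":0,"ty":0,"tz":0,"claw":0},{"ax":0,"ay":0,"az":0.12,"tx":0,"ty":0,"tz":0,"claw":0},{"ax":0,"ay":0,"az":0,"tx":0,"ty":0,"tz":0,"claw":0}]'
python3 where.py
```

```text
t: 5.57
ee_pos: [0.5058, -0.0482, 0.1678]
tcp_rot: [0.929, -0.369, 0.004, -0.003]
force: [0.0, 0.1, -0.4]
gripper_width: 0.0004
t5.57 p[ 0.5058 -0.0482  0.1678] psi-133.3 phi149.0 R0.0656 axis in tool(cm) [ 6.41 -1.4   0.04] tilt [ 0.009  0.002 -1.   ] F [ 0.   0.1 -0.4](tool [-0.1 -0.1  0.4]) q6 2.00 w0.000
```

```bash
python3 -m handwheel '[{"ax":0,"ay":0,"az":0,"tx":-0.5,"ty":-0.7,"tz":0,"claw":0},{"ax":0,"ay":0,"az":0,"tx":-0.5,"ty":-0.7,"tz":0.5,"claw":0},{"ax":0,"ay":0,"az":0,"tx":0,"ty":0,"tz":1.3,"claw":0},{"ax":0,"ay":0,"az":0,"tx":0,"ty":0,"tz":1.3,"claw":0},{"ax":0,"ay":0,"az":0,"tx":0,"ty":0,"tz":1.3,"claw":0},{"ax":0,"ay":0,"az":0,"tx":0,"ty":0,"tz":1.3,"claw":0},{"ax":0,"ay":0,"az":0,"tx":0,"ty":0,"tz":1.3,"claw":0},{"ax":0,"ay":0,"az":0,"tx":0,"ty":0,"tz":1.2,"claw":0},{"ax":0,"ay":0,"az":0,"tx":0,"ty":0,"tz":0,"claw":0},{"ax":0,"ay":0,"az":0,"tx":0,"ty":0,"tz":0,"claw":0}]'
python3 - <<'E'
from h import *
P=env.read_camera("scene");save(P,"s1.png")
I=P["pixels"][140:290,160:360,::-1];cv2.imwrite("pics/s1c.png",cv2.resize(I,(800,600),interpolation=3))
E
python3 where.py
```

```text
t: 6.4
ee_pos: [0.5095, -0.023, 0.0807]
tcp_rot: [0.936, -0.353, 0.004, -0.003]
force: [1.1, -0.3, 0.3]
gripper_width: 0.0003
t6.45 p[ 0.5094 -0.023   0.0808] psi-131.4 phi131.7 R0.0791 axis in tool(cm) [7.85 0.96 0.04] tilt [ 0.01   0.003 -1.   ] F [ 0.7  0.8 -1. ](tool [ 0. -1.  1.]) q6 2.01 w0.001
```

View pics/s1c.png

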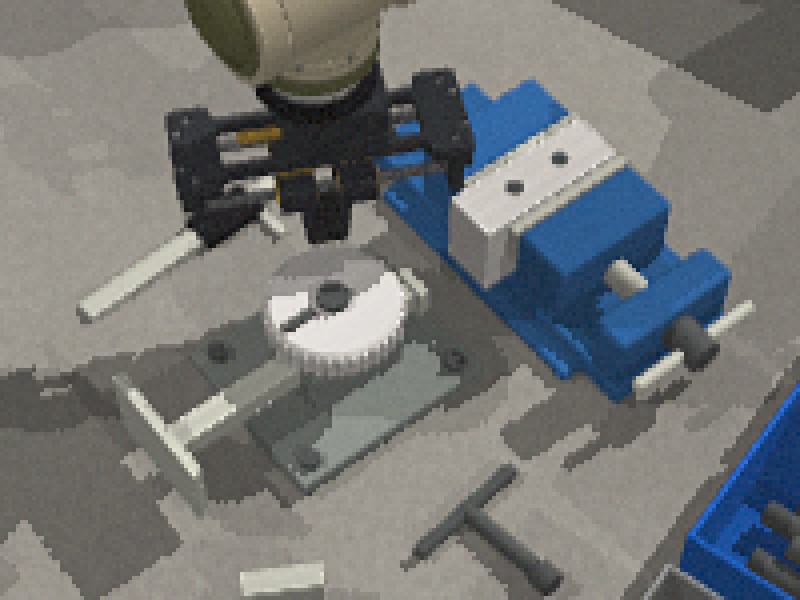

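```bash
python3 -m handwheel '[{"ax":0,"ay":0,"az":0,"tx":0.3,"ty":0.3,"tz":-0.2,"claw":0},{"ax":0,"ay":0,"az":0,"tx":0.3,"ty":0.3,"tz":-0.2,"claw":0},{"ax":0,"ay":0,"az":0,"tx":0.3,"ty":0.3,"tz":-0.2,"claw":0},{"ax":0,"ay":0,"az":0,"tx":0.3,"ty":0,"tz":0,"claw":0},{"ax":0,"ay":0,"az":0,"tx":0.3,"ty":0,"tz":0,"claw":0},{"ax":0,"ay":0,"az":0,"tx":0.2,"ty":0,"tz":0,"claw":0},{"ax":0,"ay":0,"az":0,"tx":0.2,"ty":0,"tz":0,"claw":0},{"ax":0,"ay":0,"az":0,"tx":0.1,"ty":0,"tz":0,"claw":0},{"ax":0,"ay":0,"az":0,"tx":0.1,"ty":0,"tz":0,"claw":0},{"ax":0,"ay":0,"az":0,"tx":0.1,"ty":0,"tz":0,"claw":0}]' >/dev/null; python3 where.py
python3 -m handwheel '[{"ax":0,"ay":0,"az":0,"tx":0.1,"ty":0,"tz":0,"claw":0},{"ax":0,"ay":0,"az":0,"tx":0.1,"ty":0,"tz":0,"claw":0},{"ax":0,"ay":0,"az":0,"tx":0.1,"ty":0,"tz":0,"claw":0},{"ax":0,"ay":0,"az":0,"tx":0.1,"ty":0,"tz":0,"claw":0},{"ax":0,"ay":0,"az":0,"tx":0.1,"ty":0,"tz":0,"claw":0},{"ax":0,"ay":0,"az":0,"tx":0.1,"ty":0,"tz":0,"claw":0},{"ax":0,"ay":0,"az":0,"tx":0.1,"ty":0,"tz":0,"claw":0},{"ax":0,"ay":0,"az":0,"tx":0.1,"ty":0,"tz":0,"claw":0},{"ax":0,"ay":0,"az":0,"tx":0.1,"ty":0,"tz":0,"claw":0},{"ax":0,"ay":0,"az":0,"tx":0.1,"ty":0,"tz":0,"claw":0}]' >/dev/null; python3 where.py
```

```text
t7.28 p[ 0.517  -0.0418  0.0902] psi-131.2 phi138.2 R0.0603 axis in tool(cm) [ 6.03  0.07 -0.05] tilt [-0.001  0.012 -1.   ] F [-4.8  3.4  4.7](tool [-5.9  0.6 -4.7]) q6 1.97 w0.000
t8.12 p[ 0.5174 -0.0421  0.0906] psi-131.0 phi138.2 R0.0598 axis in tool(cm) [ 5.98  0.09 -0.23] tilt [-0.027  0.028 -0.999] F [-5.9  4.9  5.4](tool [-7.8  0.1 -5.1]) q6 1.96 w0.000
```

```bash
python3 -m handwheel '[{"ax":0,"ay":0.006,"az":-0.1,"tx":0.13,"ty":0.6,"tz":0.03,"claw":0},{"ax":0,"ay":0.006,"az":-0.1,"tx":0.13,"ty":0.6,"tz":0.03,"claw":0},{"ax":0,"ay":0.006,"az":-0.1,"tx":0.13,"ty":0.6,"tz":0.03,"claw":0},{"ax":0,"ay":0.006,"az":-0.1,"tx":0.13,"ty":0.6,"tz":0.03,"claw":0},{"ax":0,"ay":0.006,"az":-0.1,"tx":0.13,"ty":0.6,"tz":0.03,"claw":0},{"ax":0,"ay":0.006,"az":-0.1,"tx":0.13,"ty":0.6,"tz":0.03,"claw":0},{"ax":0,"ay":0.006,"az":-0.1,"tx":0.13,"ty":0.6,"tz":0.03,"claw":0},{"ax":0,"ay":0.006,"az":-0.1,"tx":0.13,"ty":0.6,"tz":0.03,"claw":0},{"ax":0,"ay":0.006,"az":-0.1,"tx":0.13,"ty":0.6,"tz":0.03,"claw":0},{"ax":0,"ay":0.006,"az":-0.1,"tx":0.13,"ty":0.6,"tz":0.03,"claw":0}]' >/dev/null; python3 where.py
cat > look.py <<'E'
from h import *
import sys
n=sys.argv[1];A=np.array([.562,-.082])
out=[]
for c in("scene","top"):
    P=env.read_camera(c);save(P,n+c+".png")
    for k in("collar_top","collar_mark","bar_end","bar_nose"):
        for q in env.mark_of(k,P)[:2]:
            X=ray(P,q["centre"],Z[k])[:2];d=X-A
            print(c,k,round(q["conf"],2),np.round(q["centre"]),X.round(4),"ang %.0f r %.3f"%(np.degrees(np.arctan2(d[1],d[0])),np.hypot(*d)))
    u=proj(P,[.562,-.082,.083]).round().astype(int);w=(40,30)
    I=P["pixels"][u[1]-w[1]:u[1]+w[1],u[0]-w[0]:u[0]+w[0],::-1];out.append(cv2.resize(I,(400,300),interpolation=2))
cv2.imwrite("pics/"+n+".png",np.hstack(out))
E
python3 look.py a1
```

```text
t8.95 p[ 0.5082 -0.0974  0.0868] psi-70.9 phi-164.0 R0.0560 axis in tool(cm) [5.59 0.31 0.08] tilt [ 0.007  0.029 -1.   ] F [-5.5  1.8  5.4](tool [-4.6 -3.6 -5.4]) q6 0.79 w0.000
scene collar_top 0.87 [244. 219.] [ 0.5654 -0.085 ] ang -42 r 0.005
scene collar_mark 0.63 [244. 224.] [ 0.5784 -0.0988] ang -46 r 0.023
scene bar_end 0.95 [196. 252.] [ 0.5213 -0.2178] ang -107 r 0.142
scene bar_nose 0.83 [266. 213.] [ 0.5809 -0.0102] ang 75 r 0.074
top collar_top 0.57 [281. 183.] [ 0.5696 -0.0763] ang 37 r 0.010
top bar_nose 0.46 [257. 184.] [ 0.5777 -0.0102] ang 78 r 0.073
```

View pics/a1.png

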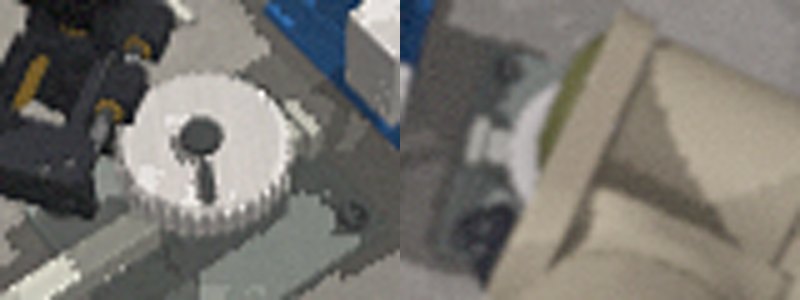

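The scene crop shows the ridge swung from lower left to straight down, from (200,135) to (207,200), so the collar follows the finger without slipping. Continuing the stroke.

```bash
for i in 1 2; do python3 -m handwheel '[{"ax":-0.004,"ay":0.003,"az":-0.1,"tx":0.15,"ty":0.61,"tz":0.02,"claw":0},{"ax":-0.004,"ay":0.003,"az":-0.1,"tx":0.15,"ty":0.61,"tz":0.02,"claw":0},{"ax":-0.004,"ay":0.003,"az":-0.1,"tx":0.15,"ty":0.61,"tz":0.02,"claw":0},{"ax":-0.004,"ay":0.003,"az":-0.1,"tx":0.15,"ty":0.61,"tz":0.02,"claw":0},{"ax":-0.004,"ay":0.003,"az":-0.1,"tx":0.15,"ty":0.61,"tz":0.02,"claw":0},{"ax":-0.004,"ay":0.003,"az":-0.1,"tx":0.15,"ty":0.61,"tz":0.02,"claw":0},{"ax":-0.004,"ay":0.003,"az":-0.1,"tx":0.15,"ty":0.61,"tz":0.02,"claw":0},{"ax":-0.004,"ay":0.003,"az":-0.1,"tx":0.15,"ty":0.61,"tz":0.02,"claw":0},{"ax":-0.004,"ay":0.003,"az":-0.1,"tx":0.15,"ty":0.61,"tz":0.02,"claw":0},{"ax":-0.004,"ay":0.003,"az":-0.1,"tx":0.15,"ty":0.61,"tz":0.02,"claw":0}]' >/dev/null; python3 where.py; done
cat > ang.py <<'E'
from h import *
import sys
# ridge angle from the scene/top camera: darkest direction around the collar top
def ang(c,sv=None,A=(.5625,-.083)):
    P=env.read_camera(c)
    if sv: save(P,sv)
    g=cv2.cvtColor(P["pixels"],cv2.COLOR_RGB2GRAY).astype(np.float32)
    th=np.radians(np.arange(0,360,2.));r=np.arange(.020,.037,.002)
    uv=np.array([[proj(P,[A[0]+q*np.cos(a),A[1]+q*np.sin(a),.086]) for q in r] for a in th],np.float32)
    v=cv2.remap(g,uv[:,:,0],uv[:,:,1],1).mean(1)
    v=np.convolve(np.r_[v[-2:],v,v[:2]],np.ones(5)/5,"valid")
    o=[]
    w=v.copy()
    for _ in range(3):
        i=w.argmin();o.append((int(2*i),int(w[i])));
        for k in range(-12,13): w[(i+k)%180]=999
    print(c,"darkest (deg,val)",o,"median",int(np.median(v)),"from start (base 255):",(o[0][0]-255)%360)
for c in sys.argv[1].split(","): ang(c,sys.argv[2]+c+".png")
E
python3 ang.py scene a2
```

```text
t10.28 p[ 0.5559 -0.1334  0.0868] psi-11.1 phi-96.8 R0.0517 axis in tool(cm) [ 5.16 -0.39  0.14] tilt [ 0.037  0.022 -0.999] F [-1.3 -1.   0.5](tool [-1.3 -1.1 -0.6]) q6 -0.29 w0.001
t11.12 p[ 0.6116 -0.1063  0.0885] psi49.1 phi-26.2 R0.0552 axis in tool(cm) [ 5.34 -1.4  -0.17] tilt [ 0.065  0.062 -0.996] F [-0.3 -0.1  1.1](tool [ 0.1 -0.2 -1.1]) q6 -1.30 w0.000
scene darkest (deg,val) [(166, 21), (84, 25), (260, 35)] median 40 from start (base 255): 271
```

```bash
python3 -c "
import cv2
I=cv2.imread('pics/a2scene.png')[160:280,170:330];cv2.imwrite('pics/a2.png',cv2.resize(I,(800,600),interpolation=2))"
```

```text
(no output)
```

View pics/a2.png

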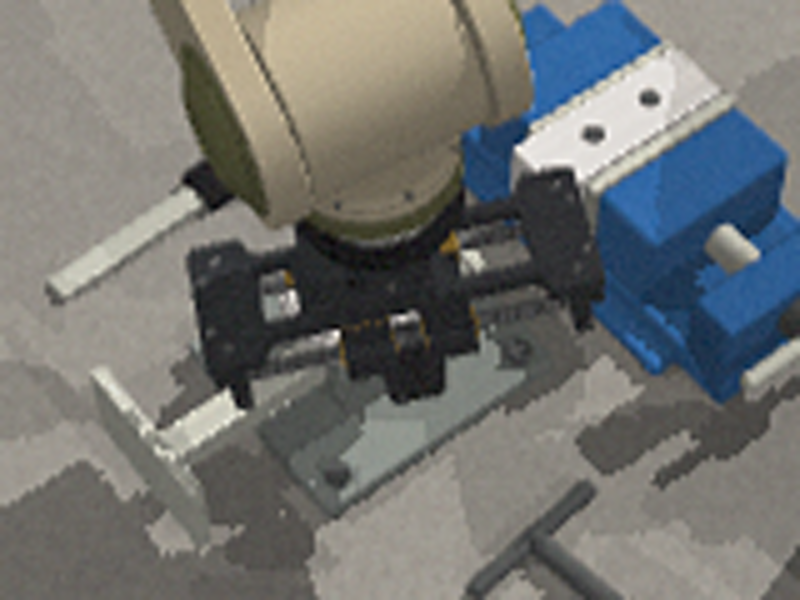

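The arm hides the collar here and contact was lost late in the second call (force near 0). I'll back off, orbit back on the robot side and read the ridge there.

```bash
sed -i 's/\.562,-\.082/.561,-.080/g' where.py look.py; sed -i 's/\.5625,-\.083/.561,-.081/' ang.py
python3 -m handwheel '[{"ax":0.03,"ay":0,"az":0,"tx":-0.8,"ty":-0.4,"tz":0,"claw":0},{"ax":0.03,"ay":0,"az":0,"tx":-0.8,"ty":-0.4,"tz":0,"claw":0},{"ax":0.03,"ay":0,"az":0,"tx":-0.8,"ty":-0.4,"tz":0,"claw":0},{"ax":0,"ay":0,"az":0.12,"tx":0.05,"ty":-0.95,"tz":0,"claw":0},{"ax":0,"ay":0,"az":0.12,"tx":0.05,"ty":-0.95,"tz":0,"claw":0},{"ax":0,"ay":0,"az":0.12,"tx":0.05,"ty":-0.95,"tz":0,"claw":0},{"ax":0,"ay":0,"az":0.12,"tx":0.05,"ty":-0.95,"tz":0,"claw":0},{"ax":0,"ay":0,"az":0.12,"tx":0.05,"ty":-0.95,"tz":0,"claw":0},{"ax":0,"ay":0,"az":0.12,"tx":0.05,"ty":-0.95,"tz":0,"claw":0},{"ax":0,"ay":0,"az":0.12,"tx":0.05,"ty":-0.95,"tz":0,"claw":0}]' >/dev/null; python3 where.py
python3 -m handwheel '[{"ax":0,"ay":0,"az":0.12,"tx":0.05,"ty":-0.95,"tz":0,"claw":0},{"ax":0,"ay":0,"az":0.12,"tx":0.05,"ty":-0.95,"tz":0,"claw":0},{"ax":0,"ay":0,"az":0.12,"tx":0.05,"ty":-0.95,"tz":0,"claw":0},{"ax":0,"ay":0,"az":0.12,"tx":0.05,"ty":-0.95,"tz":0,"claw":0},{"ax":0,"ay":0,"az":0.12,"tx":0.05,"ty":-0.95,"tz":0,"claw":0},{"ax":0,"ay":0,"az":0.12,"tx":0.05,"ty":-0.95,"tz":0,"claw":0},{"ax":0,"ay":0,"az":0.12,"tx":0.05,"ty":-0.95,"tz":0,"claw":0},{"ax":0,"ay":0,"az":0.12,"tx":0.05,"ty":-0.95,"tz":0,"claw":0},{"ax":0,"ay":0,"az":0.12,"tx":0.05,"ty":-0.95,"tz":0,"claw":0},{"ax":0,"ay":0,"az":0.12,"tx":0.05,"ty":-0.95,"tz":0,"claw":0}]' >/dev/null; python3 where.py; python3 ang.py scene a3
python3 - <<'E'
import sys;sys.argv=["","a3"]
exec(open("look.py").read())
E
```

```text
t12.00 p[ 0.5631 -0.1617  0.0872] psi-1.0 phi-88.5 R0.0818 axis in tool(cm) [ 8.17 -0.35 -0.09] tilt [ 0.004 -0.011 -1.   ] F [-0.5  0.5 -0.9](tool [ 0.5 -0.5  0.9]) q6 -0.45 w0.001
t12.83 p[ 0.4863 -0.1119  0.0867] psi-72.6 phi-156.9 R0.0812 axis in tool(cm) [ 8.08 -0.81 -0.01] tilt [ 0.005 -0.014 -1.   ] F [ 0.  -0.  -0.6](tool [0.  0.  0.6]) q6 0.82 w0.000
scene darkest (deg,val) [(42, 77), (142, 194), (68, 196)] median 202 from start (base 255): 147
scene collar_top 0.84 [240. 218.] [ 0.558  -0.0883] ang -110 r 0.009
scene bar_end 0.58 [275. 203.] [0.5884 0.0185] ang 74 r 0.102
scene bar_end 0.56 [197. 254.] [ 0.5268 -0.2218] ang -104 r 0.146
scene bar_nose 0.86 [263. 212.] [ 0.5724 -0.01  ] ang 81 r 0.071
top collar_top 0.77 [282. 182.] [ 0.571  -0.0796] ang 2 r 0.010
top collar_mark 0.86 [273. 176.] [ 0.5872 -0.0543] ang 44 r 0.037
top bar_nose 0.58 [272. 174.] [ 0.6052 -0.0553] ang 29 r 0.051
top bar_nose 0.48 [258. 181.] [ 0.5871 -0.014 ] ang 68 r 0.071
```

View pics/a3.png

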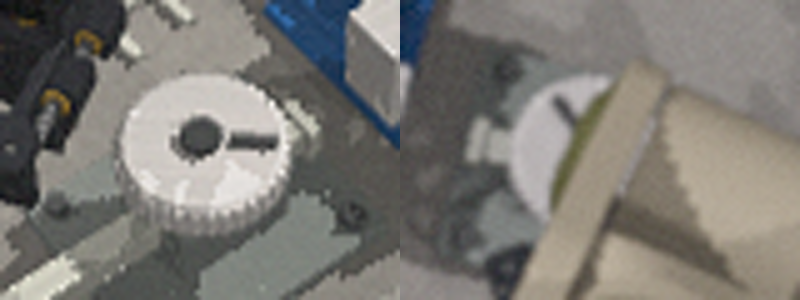

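The scene crop clearly shows the ridge pointing right, from (200,135) to (275,140). The detector reads 42°, so the collar has turned about 147°. I'll return to the start of the arc for the next stroke, with more press.

```bash
python3 -m handwheel '[{"ax":0,"ay":0,"az":0.12,"tx":0.05,"ty":-1,"tz":0,"claw":0},{"ax":0,"ay":0,"az":0.12,"tx":0.05,"ty":-1,"tz":0,"claw":0},{"ax":0,"ay":0,"az":0.12,"tx":0.05,"ty":-1,"tz":0,"claw":0},{"ax":0,"ay":0,"az":0.12,"tx":0.05,"ty":-1,"tz":0,"claw":0},{"ax":0,"ay":0,"az":0.12,"tx":0.05,"ty":-1,"tz":0,"claw":0},{"ax":0,"ay":0,"az":0.12,"tx":0.05,"ty":-1,"tz":0,"claw":0},{"ax":0,"ay":0,"az":0.12,"tx":0.05,"ty":-1,"tz":0,"claw":0},{"ax":0,"ay":0,"az":0.12,"tx":0.05,"ty":-1,"tz":0,"claw":0},{"ax":0,"ay":0,"az":0,"tx":0.5,"ty":0,"tz":0,"claw":0},{"ax":0,"ay":0,"az":0,"tx":0.5,"ty":0,"tz":0,"claw":0}]' >/dev/null; python3 where.py
python3 -m handwheel '[{"ax":0,"ay":0.003,"az":0,"tx":0.4,"ty":0,"tz":0,"claw":0},{"ax":0,"ay":0.003,"az":0,"tx":0.4,"ty":0,"tz":0,"claw":0},{"ax":0,"ay":0.003,"az":0,"tx":0.2,"ty":0,"tz":0,"claw":0},{"ax":0,"ay":0.003,"az":0,"tx":0.2,"ty":0,"tz":0,"claw":0},{"ax":-0.002,"ay":0.004,"az":-0.1,"tx":0.2,"ty":0.58,"tz":0.02,"claw":0},{"ax":-0.002,"ay":0.004,"az":-0.1,"tx":0.2,"ty":0.58,"tz":0.02,"claw":0},{"ax":-0.002,"ay":0.004,"az":-0.1,"tx":0.2,"ty":0.58,"tz":0.02,"claw":0},{"ax":-0.002,"ay":0.004,"az":-0.1,"tx":0.2,"ty":0.58,"tz":0.02,"claw":0},{"ax":-0.002,"ay":0.004,"az":-0.1,"tx":0.2,"ty":0.58,"tz":0.02,"claw":0},{"ax":-0.002,"ay":0.004,"az":-0.1,"tx":0.2,"ty":0.58,"tz":0.02,"claw":0}]' >/dev/null; python3 where.py; python3 ang.py scene a4
```

```text
t14.22 p[ 0.5082 -0.0407  0.0855] psi-129.0 phi143.4 R0.0658 axis in tool(cm) [ 6.58 -0.27  0.08] tilt [ 0.004 -0.014 -1.   ] F [-0.6  0.1 -0.7](tool [-0.5  0.3  0.7]) q6 1.96 w0.001
t15.05 p[ 0.5035 -0.0804  0.0839] psi-91.5 phi-179.6 R0.0575 axis in tool(cm) [ 5.75 -0.19 -0.02] tilt [-0.004 -0.018 -1.   ] F [-4.9  2.3  3.2](tool [-4.9 -2.1 -3.2]) q6 1.23 w0.001
scene darkest (deg,val) [(80, 77), (142, 194), (280, 198)] median 201 from start (base 255): 185
```

```bash
for i in 1 2; do python3 -m handwheel '[{"ax":-0.002,"ay":0.003,"az":-0.1,"tx":0.22,"ty":0.58,"tz":0,"claw":0},{"ax":-0.002,"ay":0.003,"az":-0.1,"tx":0.22,"ty":0.58,"tz":0,"claw":0},{"ax":-0.002,"ay":0.003,"az":-0.1,"tx":0.22,"ty":0.58,"tz":0,"claw":0},{"ax":-0.002,"ay":0.003,"az":-0.1,"tx":0.22,"ty":0.58,"tz":0,"claw":0},{"ax":-0.002,"ay":0.003,"az":-0.1,"tx":0.22,"ty":0.58,"tz":0,"claw":0},{"ax":-0.002,"ay":0.003,"az":-0.1,"tx":0.22,"ty":0.58,"tz":0,"claw":0},{"ax":-0.002,"ay":0.003,"az":-0.1,"tx":0.22,"ty":0.58,"tz":0,"claw":0},{"ax":-0.002,"ay":0.003,"az":-0.1,"tx":0.22,"ty":0.58,"tz":0,"claw":0},{"ax":-0.002,"ay":0.003,"az":-0.1,"tx":0.22,"ty":0.58,"tz":0,"claw":0},{"ax":-0.002,"ay":0.003,"az":-0.1,"tx":0.22,"ty":0.58,"tz":0,"claw":0}]' >/dev/null; python3 where.py; done; python3 ang.py scene a5
```

```text
t15.93 p[ 0.5393 -0.1299  0.0826] psi-29.7 phi-113.5 R0.0544 axis in tool(cm) [ 5.41 -0.58 -0.06] tilt [ 0.007 -0.016 -1.   ] F [-1.7 -0.7  0.8](tool [-1.5 -1.1 -0.8]) q6 0.08 w0.000
t16.77 p[ 0.5968 -0.1214  0.0825] psi31.8 phi-49.1 R0.0547 axis in tool(cm) [ 5.41 -0.87 -0.04] tilt [ 0.026  0.012 -1.   ] F [0.4 0.5 0.4](tool [ 0.2  0.6 -0.3]) q6 -0.97 w0.000
scene darkest (deg,val) [(194, 22), (80, 26), (220, 34)] median 42 from start (base 255): 299
```

```bash
sed -i 's/\.561,-\.080/.560,-.078/g' where.py look.py; sed -i 's/\.561,-\.081/.560,-.080/' ang.py; python3 where.py
python3 -m handwheel '[{"ax":0.004,"ay":0.004,"az":0,"tx":0,"ty":-0.4,"tz":0,"claw":0},{"ax":0.004,"ay":0.004,"az":0,"tx":0.1,"ty":-0.4,"tz":0,"claw":0},{"ax":0.004,"ay":0.003,"az":0,"tx":0.2,"ty":-0.2,"tz":0,"claw":0},{"ax":0,"ay":0.003,"az":0,"tx":0.2,"ty":0,"tz":0,"claw":0},{"ax":0,"ay":0.003,"az":-0.1,"tx":0.28,"ty":0.53,"tz":0,"claw":0},{"ax":0,"ay":0.003,"az":-0.1,"tx":0.28,"ty":0.53,"tz":0,"claw":0},{"ax":0,"ay":0.003,"az":-0.1,"tx":0.28,"ty":0.53,"tz":0,"claw":0},{"ax":0,"ay":0.003,"az":-0.1,"tx":0.28,"ty":0.53,"tz":0,"claw":0},{"ax":0,"ay":0.003,"az":-0.1,"tx":0.28,"ty":0.53,"tz":0,"claw":0},{"ax":0,"ay":0.003,"az":-0.1,"tx":0.28,"ty":0.53,"tz":0,"claw":0}]' >/dev/null; python3 where.py
```

```text
t16.82 p[ 0.5973 -0.1208  0.0825] psi32.1 phi-48.9 R0.0568 axis in tool(cm) [ 5.61 -0.88 -0.05] tilt [ 0.026  0.012 -1.   ] F [-0.8  0.4  0.7](tool [ 0.7 -0.4 -0.7]) q6 -0.97 w0.000
t17.65 p[ 0.6062 -0.1076  0.0828] psi66.6 phi-32.7 R0.0548 axis in tool(cm) [ 5.41  0.88 -0.18] tilt [ 0.037 -0.002 -0.999] F [ 20.3  -9.3 -15.1](tool [-21.8  -0.6  15.9]) q6 -1.54 w0.000
```

```bash
python3 -m handwheel '[{"ax":0,"ay":-0.002,"az":-0.1,"tx":0.15,"ty":0.62,"tz":0,"claw":0},{"ax":0,"ay":-0.002,"az":-0.1,"tx":0.15,"ty":0.62,"tz":0,"claw":0},{"ax":0,"ay":0,"az":-0.1,"tx":0.15,"ty":0.62,"tz":0,"claw":0},{"ax":0,"ay":0,"az":-0.1,"tx":0.15,"ty":0.6,"tz":0,"claw":0},{"ax":0,"ay":0,"az":-0.1,"tx":0.15,"ty":0.6,"tz":0,"claw":0},{"ax":0,"ay":0,"az":-0.1,"tx":0.18,"ty":0.58,"tz":0,"claw":0},{"ax":0,"ay":0,"az":-0.1,"tx":0.18,"ty":0.57,"tz":0,"claw":0},{"ax":0,"ay":0,"az":-0.1,"tx":0.18,"ty":0.57,"tz":0,"claw":0},{"ax":0,"ay":0,"az":0,"tx":-0.5,"ty":0,"tz":0,"claw":0},{"ax":0,"ay":0,"az":0,"tx":-1,"ty":0,"tz":0,"claw":0}]' ; python3 where.py; python3 ang.py scene,top a6
```

```text
t: 18.48
ee_pos: [0.628, -0.0603, 0.0855]
tcp_rot: [-0.204, 0.977, -0.019, 0.05]
force: [-0.2, -0.1, 0.2]
gripper_width: 0.0005
t18.48 p[ 0.628  -0.0603  0.0855] psi113.5 phi14.6 R0.0703 axis in tool(cm) [ 6.91  1.08 -0.69] tilt [ 0.105 -0.016 -0.994] F [-0.2 -0.1  0.2](tool [ 0.2 -0.  -0.2]) q6 -2.28 w0.000
scene darkest (deg,val) [(34, 37), (60, 45), (336, 49)] median 140 from start (base 255): 139
top darkest (deg,val) [(314, 98), (226, 101), (340, 103)] median 115 from start (base 255): 59
```

```bash
python3 -m handwheel '[{"ax":0,"ay":0.035,"az":0,"tx":-0.5,"ty":0.3,"tz":0,"claw":0},{"ax":0,"ay":0.035,"az":0,"tx":-0.5,"ty":0.3,"tz":0,"claw":0},{"ax":0,"ay":0.03,"az":0,"tx":-0.3,"ty":0.3,"tz":0,"claw":0},{"ax":0,"ay":0,"az":0.12,"tx":0.05,"ty":-0.97,"tz":0,"claw":0},{"ax":0,"ay":0,"az":0.12,"tx":0.05,"ty":-0.97,"tz":0,"claw":0},{"ax":0,"ay":0,"az":0.12,"tx":0.05,"ty":-0.97,"tz":0,"claw":0},{"ax":0,"ay":0,"az":0.12,"tx":0.05,"ty":-0.97,"tz":0,"claw":0},{"ax":0,"ay":0,"az":0.12,"tx":0.05,"ty":-0.97,"tz":0,"claw":0},{"ax":0,"ay":0,"az":0.12,"tx":0.05,"ty":-0.97,"tz":0,"claw":0},{"ax":0,"ay":0,"az":0.12,"tx":0.05,"ty":-0.97,"tz":0,"claw":0}]' >/dev/null; python3 where.py
python3 -m handwheel '[{"ax":0,"ay":0,"az":0.12,"tx":0.05,"ty":-0.97,"tz":0,"claw":0},{"ax":0,"ay":0,"az":0.12,"tx":0.05,"ty":-0.97,"tz":0,"claw":0},{"ax":0,"ay":0,"az":0.12,"tx":0.05,"ty":-0.97,"tz":0,"claw":0},{"ax":0,"ay":0,"az":0.12,"tx":0.05,"ty":-0.97,"tz":0,"claw":0},{"ax":0,"ay":0,"az":0.12,"tx":0.05,"ty":-0.97,"tz":0,"claw":0},{"ax":0,"ay":0,"az":0.12,"tx":0.05,"ty":-0.97,"tz":0,"claw":0},{"ax":0,"ay":0,"az":0.12,"tx":0.05,"ty":-0.97,"tz":0,"claw":0},{"ax":0,"ay":0,"az":0.12,"tx":0.05,"ty":-0.97,"tz":0,"claw":0},{"ax":0,"ay":0,"az":0.12,"tx":0.05,"ty":-0.97,"tz":0,"claw":0},{"ax":0,"ay":0,"az":0.12,"tx":0.05,"ty":-0.97,"tz":0,"claw":0}]' >/dev/null; python3 where.py
```

```text
t19.42 p[ 0.6303 -0.1169  0.0884] psi63.1 phi-28.9 R0.0804 axis in tool(cm) [ 8.03  0.28 -0.23] tilt [ 0.    -0.058 -0.998] F [ 0.1 -0.  -0.7](tool [-0.1  0.1  0.7]) q6 -1.42 w0.000
t20.25 p[ 0.5393 -0.1676  0.0901] psi-8.5 phi-103.0 R0.0920 axis in tool(cm) [ 9.16  0.71 -0.52] tilt [-0.008 -0.057 -0.998] F [-0.  -0.5  0.2](tool [-0.5  0.  -0.1]) q6 -0.30 w0.000
```

```bash
python3 -m handwheel '[{"ax":0,"ay":0.02,"az":0.12,"tx":0.15,"ty":-0.9,"tz":0,"claw":0},{"ax":0,"ay":0.02,"az":0.12,"tx":0.15,"ty":-0.9,"tz":0,"claw":0},{"ax":0,"ay":0.02,"az":0.12,"tx":0.15,"ty":-0.9,"tz":0,"claw":0},{"ax":0,"ay":0,"az":0.12,"tx":0.15,"ty":-0.9,"tz":0,"claw":0},{"ax":0,"ay":0,"az":0.12,"tx":0.15,"ty":-0.9,"tz":0,"claw":0},{"ax":0,"ay":0,"az":0.12,"tx":0.15,"ty":-0.9,"tz":0,"claw":0},{"ax":0,"ay":0,"az":0.12,"tx":0.15,"ty":-0.9,"tz":0,"claw":0},{"ax":0,"ay":0,"az":0.12,"tx":0.15,"ty":-0.9,"tz":0,"claw":0},{"ax":0,"ay":0,"az":0.12,"tx":0.15,"ty":-0.9,"tz":0,"claw":0},{"ax":0,"ay":0,"az":0.12,"tx":0.15,"ty":-0.9,"tz":0,"claw":0}]' >/dev/null; python3 where.py; python3 ang.py scene a7
```

```text
t21.08 p[ 0.4726 -0.1034  0.0893] psi-79.9 phi-163.8 R0.0910 axis in tool(cm) [ 9.04 -0.96  0.05] tilt [ 0.005  0.002 -1.   ] F [-0.1  0.3  0.5](tool [-0.1 -0.3 -0.5]) q6 0.93 w0.000
scene darkest (deg,val) [(196, 73), (144, 199), (30, 199)] median 202 from start (base 255): 301
```

```bash
python3 -m handwheel '[{"ax":0,"ay":0,"az":0.12,"tx":0.2,"ty":-1,"tz":0.05,"claw":0},{"ax":0,"ay":0,"az":0.12,"tx":0.2,"ty":-1,"tz":0.05,"claw":0},{"ax":0,"ay":0,"az":0.12,"tx":0.2,"ty":-1,"tz":0.05,"claw":0},{"ax":0,"ay":0,"az":0.12,"tx":0.2,"ty":-1,"tz":0.05,"claw":0},{"ax":0,"ay":0,"az":0.12,"tx":0.2,"ty":-1,"tz":0.05,"claw":0},{"ax":0,"ay":0,"az":0.12,"tx":0.2,"ty":-1,"tz":0.05,"claw":0},{"ax":0,"ay":0,"az":0.12,"tx":0.2,"ty":-1,"tz":0.05,"claw":0},{"ax":0,"ay":0,"az":0,"tx":0.5,"ty":0,"tz":0.05,"claw":0},{"ax":0,"ay":0,"az":0,"tx":0.5,"ty":0,"tz":0,"claw":0},{"ax":0,"ay":0,"az":0,"tx":0.3,"ty":0,"tz":0,"claw":0}]' >/dev/null; python3 where.py
```

```text
t21.97 p[ 0.5059 -0.0478  0.0855] psi-128.8 phi150.8 R0.0619 axis in tool(cm) [ 6.11 -1.03 -0.  ] tilt [ 0.     0.002 -1.   ] F [-0.5  0.5  0.2](tool [-0.7 -0.1 -0.2]) q6 1.92 w0.001
```

```bash
python3 -m handwheel '[{"ax":0,"ay":0,"az":0,"tx":0,"ty":-0.6,"tz":0,"claw":0},{"ax":0,"ay":0,"az":0,"tx":0.1,"ty":-0.6,"tz":0,"claw":0},{"ax":0,"ay":0.003,"az":0,"tx":0.2,"ty":0,"tz":0,"claw":0},{"ax":0,"ay":0.003,"az":0,"tx":0.2,"ty":0,"tz":0,"claw":0},{"ax":-0.002,"ay":0.004,"az":-0.1,"tx":0.2,"ty":0.57,"tz":0.02,"claw":0},{"ax":-0.002,"ay":0.004,"az":-0.1,"tx":0.2,"ty":0.57,"tz":0.02,"claw":0},{"ax":-0.002,"ay":0.004,"az":-0.1,"tx":0.2,"ty":0.57,"tz":0.02,"claw":0},{"ax":-0.002,"ay":0.004,"az":-0.1,"tx":0.2,"ty":0.57,"tz":0.02,"claw":0},{"ax":-0.002,"ay":0.004,"az":-0.1,"tx":0.2,"ty":0.57,"tz":0.02,"claw":0},{"ax":-0.002,"ay":0.004,"az":-0.1,"tx":0.2,"ty":0.57,"tz":0.02,"claw":0}]' >/dev/null; python3 where.py; python3 ang.py scene a8
python3 -m handwheel '[{"ax":-0.002,"ay":0.003,"az":-0.1,"tx":0.22,"ty":0.55,"tz":0,"claw":0},{"ax":-0.002,"ay":0.003,"az":-0.1,"tx":0.22,"ty":0.55,"tz":0,"claw":0},{"ax":-0.002,"ay":0.003,"az":-0.1,"tx":0.22,"ty":0.55,"tz":0,"claw":0},{"ax":-0.002,"ay":0.003,"az":-0.1,"tx":0.22,"ty":0.55,"tz":0,"claw":0},{"ax":-0.002,"ay":0.003,"az":-0.1,"tx":0.22,"ty":0.55,"tz":0,"claw":0},{"ax":-0.002,"ay":0.003,"az":-0.1,"tx":0.25,"ty":0.54,"tz":0,"claw":0},{"ax":-0.002,"ay":0.003,"az":-0.1,"tx":0.25,"ty":0.54,"tz":0,"claw":0},{"ax":-0.002,"ay":0.003,"az":-0.1,"tx":0.25,"ty":0.54,"tz":0,"claw":0},{"ax":-0.002,"ay":0.003,"az":-0.1,"tx":0.25,"ty":0.54,"tz":0,"claw":0},{"ax":-0.002,"ay":0.003,"az":-0.1,"tx":0.25,"ty":0.54,"tz":0,"claw":0}]' >/dev/null; python3 where.py; python3 ang.py scene a9
```

```text
t22.80 p[ 0.5041 -0.0726  0.0838] psi-92.0 phi174.5 R0.0562 axis in tool(cm) [ 5.61  0.34 -0.06] tilt [-0.011 -0.009 -1.   ] F [-11.4   0.9   9.3](tool [-11.5  -0.4  -9.1]) q6 1.25 w0.000
scene darkest (deg,val) [(228, 77), (146, 198), (326, 199)] median 202 from start (base 255): 333
t23.68 p[ 0.5289 -0.1225  0.0846] psi-30.7 phi-125.0 R0.0542 axis in tool(cm) [ 5.41  0.4  -0.21] tilt [-0.028 -0.027 -0.999] F [ -8.2 -12.4   2. ](tool [-14.9  -0.7  -1.5]) q6 0.13 w0.001
scene darkest (deg,val) [(216, 45), (178, 48), (322, 55)] median 165 from start (base 255): 321
```

```bash
python3 -m handwheel '[{"ax":0,"ay":0.006,"az":-0.1,"tx":0.18,"ty":0.57,"tz":0,"claw":0},{"ax":0,"ay":0.006,"az":-0.1,"tx":0.18,"ty":0.57,"tz":0,"claw":0},{"ax":0,"ay":0.006,"az":-0.1,"tx":0.18,"ty":0.57,"tz":0,"claw":0},{"ax":0,"ay":0.006,"az":-0.1,"tx":0.18,"ty":0.57,"tz":0,"claw":0},{"ax":0,"ay":0.006,"az":-0.1,"tx":0.18,"ty":0.57,"tz":0,"claw":0},{"ax":0,"ay":0.006,"az":-0.1,"tx":0.18,"ty":0.56,"tz":0,"claw":0},{"ax":0,"ay":0.006,"az":-0.1,"tx":0.18,"ty":0.56,"tz":0,"claw":0},{"ax":0,"ay":0.006,"az":-0.1,"tx":0.18,"ty":0.56,"tz":0,"claw":0},{"ax":0,"ay":0.006,"az":-0.1,"tx":0.18,"ty":0.56,"tz":0,"claw":0},{"ax":0,"ay":0.006,"az":-0.1,"tx":0.18,"ty":0.56,"tz":0,"claw":0}]' >/dev/null; python3 where.py
```

```text
t24.57 p[ 0.5865 -0.1253  0.0843] psi30.1 phi-60.8 R0.0543 axis in tool(cm) [5.42 0.08 0.09] tilt [-0.024  0.006 -1.   ] F [ 3.5 -6.3 -3. ](tool [-7.3 -0.1  2.9]) q6 -0.93 w0.001
```

```bash
python3 -m handwheel '[{"ax":0,"ay":0.003,"az":-0.1,"tx":0.2,"ty":0.56,"tz":0,"claw":0},{"ax":0,"ay":0.003,"az":-0.1,"tx":0.2,"ty":0.56,"tz":0,"claw":0},{"ax":0,"ay":0.003,"az":-0.1,"tx":0.2,"ty":0.56,"tz":0,"claw":0},{"ax":0,"ay":0.003,"az":-0.1,"tx":0.2,"ty":0.56,"tz":0,"claw":0},{"ax":0,"ay":0.003,"az":-0.1,"tx":0.2,"ty":0.56,"tz":0,"claw":0},{"ax":0,"ay":0.004,"az":-0.1,"tx":0.18,"ty":0.56,"tz":0,"claw":0},{"ax":0,"ay":0.004,"az":-0.1,"tx":0.18,"ty":0.56,"tz":0,"claw":0},{"ax":0,"ay":0.004,"az":-0.1,"tx":0.18,"ty":0.56,"tz":0,"claw":0},{"ax":0,"ay":0.004,"az":-0.1,"tx":0.18,"ty":0.56,"tz":0,"claw":0},{"ax":0,"ay":0.004,"az":-0.1,"tx":0.18,"ty":0.56,"tz":0,"claw":0}]' >/dev/null; python3 where.py
```

```text
t25.40 p[ 0.6153 -0.081   0.0844] psi90.6 phi-3.1 R0.0554 axis in tool(cm) [5.53 0.36 0.06] tilt [-0.011 -0.001 -1.   ] F [12.6 -0.2 -7.2](tool [-12.7  -0.3   7. ]) q6 -1.90 w0.000
```

```bash
python3 -m handwheel '[{"ax":0,"ay":0.003,"az":-0.1,"tx":0.18,"ty":0.57,"tz":0,"claw":0},{"ax":0,"ay":0.003,"az":-0.1,"tx":0.18,"ty":0.57,"tz":0,"claw":0},{"ax":0,"ay":0.003,"az":-0.1,"tx":0.18,"ty":0.57,"tz":0,"claw":0},{"ax":0,"ay":0.003,"az":-0.1,"tx":0.18,"ty":0.57,"tz":0,"claw":0},{"ax":0,"ay":0,"az":0,"tx":-0.8,"ty":0,"tz":0,"claw":0},{"ax":0,"ay":0,"az":0,"tx":-0.8,"ty":0,"tz":0,"claw":0},{"ax":0,"ay":0,"az":0,"tx":-0.8,"ty":0,"tz":0,"claw":0},{"ax":0,"ay":0,"az":0.12,"tx":0.05,"ty":-0.97,"tz":0,"claw":0},{"ax":0,"ay":0,"az":0.12,"tx":0.05,"ty":-0.97,"tz":0,"claw":0},{"ax":0,"ay":0,"az":0.12,"tx":0.05,"ty":-0.97,"tz":0,"claw":0}]' >/dev/null; python3 where.py
```

```text
t26.23 p[ 0.6443 -0.0735  0.0843] psi94.4 phi3.1 R0.0844 axis in tool(cm) [ 8.44  0.19 -0.02] tilt [ 0.003 -0.005 -1.   ] F [-0.9 -0.5  0.4](tool [ 0.9 -0.4 -0.4]) q6 -1.94 w0.001
```

```bash
for i in 1 2; do python3 -m handwheel '[{"ax":0,"ay":0,"az":0.12,"tx":0.08,"ty":-0.97,"tz":0,"claw":0},{"ax":0,"ay":0,"az":0.12,"tx":0.08,"ty":-0.97,"tz":0,"claw":0},{"ax":0,"ay":0,"az":0.12,"tx":0.08,"ty":-0.97,"tz":0,"claw":0},{"ax":0,"ay":0,"az":0.12,"tx":0.08,"ty":-0.97,"tz":0,"claw":0},{"ax":0,"ay":0,"az":0.12,"tx":0.08,"ty":-0.97,"tz":0,"claw":0},{"ax":0,"ay":0,"az":0.12,"tx":0.08,"ty":-0.97,"tz":0,"claw":0},{"ax":0,"ay":0,"az":0.12,"tx":0.08,"ty":-0.97,"tz":0,"claw":0},{"ax":0,"ay":0,"az":0.12,"tx":0.08,"ty":-0.97,"tz":0,"claw":0},{"ax":0,"ay":0,"az":0.12,"tx":0.08,"ty":-0.97,"tz":0,"claw":0},{"ax":0,"ay":0,"az":0.12,"tx":0.08,"ty":-0.97,"tz":0,"claw":0}]' >/dev/null; python3 where.py; done
```

```text
t27.07 p[ 0.5958 -0.1559  0.0828] psi22.7 phi-65.3 R0.0857 axis in tool(cm) [ 8.56 -0.3  -0.05] tilt [-0.    -0.006 -1.   ] F [-0.5  0.7 -0.8](tool [ 0.8 -0.2  0.8]) q6 -0.84 w0.000
t27.90 p[ 0.5043 -0.1364  0.0822] psi-48.9 phi-133.7 R0.0807 axis in tool(cm) [ 8.04 -0.74 -0.06] tilt [-0.002 -0.008 -1.   ] F [ 0.9 -0.1  0.5](tool [ 0.6  0.6 -0.5]) q6 0.37 w0.000
```

```bash
python3 -m handwheel '[{"ax":0,"ay":0,"az":0.12,"tx":0.05,"ty":-1.05,"tz":0,"claw":0},{"ax":0,"ay":0,"az":0.12,"tx":0.05,"ty":-1.05,"tz":0,"claw":0},{"ax":0,"ay":0,"az":0.12,"tx":0.05,"ty":-1.05,"tz":0,"claw":0},{"ax":0,"ay":0,"az":0.12,"tx":0.05,"ty":-1.05,"tz":0,"claw":0},{"ax":0,"ay":0,"az":0.12,"tx":0.05,"ty":-1.05,"tz":0,"claw":0},{"ax":0,"ay":0,"az":0.12,"tx":0.05,"ty":-1.05,"tz":0,"claw":0},{"ax":0,"ay":0,"az":0.12,"tx":0.05,"ty":-1.05,"tz":0,"claw":0},{"ax":0,"ay":0,"az":0.12,"tx":0.05,"ty":-1.05,"tz":0,"claw":0},{"ax":0,"ay":0,"az":0.12,"tx":0.05,"ty":-1.05,"tz":0,"claw":0},{"ax":0,"ay":0,"az":0.12,"tx":0.05,"ty":-1.05,"tz":0,"claw":0}]' >/dev/null; python3 where.py; python3 ang.py scene a10
python3 - <<'E'
# zero of the detector, from the first pictures (arm was away)
import sys; sys.argv=["","scene","zz"]
src=open("ang.py").read().rsplit("for c in",1)[0]
exec(src)
real=env.read_camera
for c in("scene","top"):
    P=dict(real(c)); P["pixels"]=cv2.imread(f"pics/{c}0.png")[:,:,::-1].copy()
    class E: read_camera=staticmethod(lambda n:P)
    g=globals(); old=env; g["env"]=E; ang(c); g["env"]=old
E
```

```text
t28.73 p[ 0.4933 -0.0358  0.0819] psi-120.5 phi147.7 R0.0789 axis in tool(cm) [7.89 0.25 0.  ] tilt [-0.005 -0.009 -1.   ] F [0.7 0.4 0.8](tool [ 0.4 -0.7 -0.8]) q6 1.81 w0.001
scene darkest (deg,val) [(84, 87), (144, 137), (170, 143)] median 223 from start (base 255): 189
scene darkest (deg,val) [(248, 83), (142, 212), (80, 212)] median 214 from start (base 255): 353
top darkest (deg,val) [(252, 115), (302, 191), (76, 191)] median 192 from start (base 255): 357
```

```bash
python3 -m handwheel '[{"ax":0,"ay":0,"az":0,"tx":0.6,"ty":0,"tz":-0.15,"claw":0},{"ax":0,"ay":0,"az":0,"tx":0.6,"ty":0,"tz":-0.15,"claw":0},{"ax":0,"ay":0,"az":0,"tx":0.5,"ty":0,"tz":0,"claw":0},{"ax":0,"ay":0.003,"az":0,"tx":0.3,"ty":0,"tz":0,"claw":0},{"ax":0,"ay":0.003,"az":0,"tx":0.2,"ty":0,"tz":0,"claw":0},{"ax":0,"ay":0.003,"az":0,"tx":0.2,"ty":0,"tz":0,"claw":0},{"ax":0,"ay":0.004,"az":0,"tx":0.15,"ty":0,"tz":0,"claw":0},{"ax":0,"ay":0.004,"az":0,"tx":0.15,"ty":0,"tz":0,"claw":0},{"ax":0,"ay":0.004,"az":0,"tx":0.15,"ty":0,"tz":0,"claw":0},{"ax":0,"ay":0.004,"az":0,"tx":0.15,"ty":0,"tz":0,"claw":0}]' >/dev/null; python3 where.py; python3 ang.py scene a11
python3 -m handwheel '[{"ax":-0.002,"ay":0.004,"az":-0.1,"tx":0.2,"ty":0.56,"tz":0.01,"claw":0},{"ax":-0.002,"ay":0.004,"az":-0.1,"tx":0.2,"ty":0.56,"tz":0.01,"claw":0},{"ax":-0.002,"ay":0.004,"az":-0.1,"tx":0.2,"ty":0.56,"tz":0.01,"claw":0},{"ax":-0.002,"ay":0.004,"az":-0.1,"tx":0.2,"ty":0.56,"tz":0.01,"claw":0},{"ax":-0.002,"ay":0.004,"az":-0.1,"tx":0.2,"ty":0.56,"tz":0.01,"claw":0},{"ax":-0.002,"ay":0.004,"az":-0.1,"tx":0.22,"ty":0.55,"tz":0.01,"claw":0},{"ax":-0.002,"ay":0.004,"az":-0.1,"tx":0.22,"ty":0.55,"tz":0.01,"claw":0},{"ax":-0.002,"ay":0.004,"az":-0.1,"tx":0.22,"ty":0.55,"tz":0.01,"claw":0},{"ax":-0.002,"ay":0.004,"az":-0.1,"tx":0.22,"ty":0.55,"tz":0.01,"claw":0},{"ax":-0.002,"ay":0.004,"az":-0.1,"tx":0.22,"ty":0.55,"tz":0.01,"claw":0}]' >/dev/null; python3 where.py; python3 ang.py scene a12
```

```text
t29.72 p[ 0.5118 -0.0491  0.0844] psi-119.0 phi149.0 R0.0562 axis in tool(cm) [ 5.62  0.19 -0.05] tilt [-0.013 -0.006 -1.   ] F [-9.4  7.   9.8](tool [-11.7  -1.5  -9.7]) q6 1.77 w0.000
scene darkest (deg,val) [(88, 61), (164, 121), (138, 123)] median 203 from start (base 255): 193
t30.60 p[ 0.5121 -0.1037  0.0838] psi-58.3 phi-151.8 R0.0543 axis in tool(cm) [ 5.42  0.33 -0.18] tilt [-0.03  -0.015 -0.999] F [-12.1  -4.4   8. ](tool [-12.8  -2.6  -7.6]) q6 0.62 w0.000
scene darkest (deg,val) [(138, 75), (194, 130), (230, 159)] median 201 from start (base 255): 243
```

```bash
python3 -m handwheel '[{"ax":0,"ay":0.006,"az":-0.1,"tx":0.18,"ty":0.57,"tz":0,"claw":0},{"ax":0,"ay":0.006,"az":-0.1,"tx":0.18,"ty":0.57,"tz":0,"claw":0},{"ax":0,"ay":0.006,"az":-0.1,"tx":0.18,"ty":0.57,"tz":0,"claw":0},{"ax":0,"ay":0.006,"az":-0.1,"tx":0.18,"ty":0.57,"tz":0,"claw":0},{"ax":0,"ay":0.006,"az":-0.1,"tx":0.18,"ty":0.57,"tz":0,"claw":0},{"ax":0,"ay":0.006,"az":-0.1,"tx":0.18,"ty":0.56,"tz":0,"claw":0},{"ax":0,"ay":0.006,"az":-0.1,"tx":0.18,"ty":0.56,"tz":0,"claw":0},{"ax":0,"ay":0.006,"az":-0.1,"tx":0.18,"ty":0.56,"tz":0,"claw":0},{"ax":0,"ay":0.006,"az":-0.1,"tx":0.18,"ty":0.56,"tz":0,"claw":0},{"ax":0,"ay":0.006,"az":-0.1,"tx":0.18,"ty":0.56,"tz":0,"claw":0}]' >/dev/null; python3 where.py
python3 -m handwheel '[{"ax":0,"ay":0.005,"az":-0.1,"tx":0.18,"ty":0.57,"tz":0,"claw":0},{"ax":0,"ay":0.005,"az":-0.1,"tx":0.18,"ty":0.57,"tz":0,"claw":0},{"ax":0,"ay":0.005,"az":-0.1,"tx":0.18,"ty":0.57,"tz":0,"claw":0},{"ax":0,"ay":0.005,"az":-0.1,"tx":0.18,"ty":0.57,"tz":0,"claw":0},{"ax":0,"ay":0.005,"az":-0.1,"tx":0.18,"ty":0.57,"tz":0,"claw":0},{"ax":0,"ay":0,"az":0,"tx":0,"ty":0,"tz":0,"claw":0},{"ax":0,"ay":0,"az":0,"tx":-0.6,"ty":0,"tz":0,"claw":0},{"ax":0,"ay":0,"az":0,"tx":-0.8,"ty":0,"tz":0,"claw":0},{"ax":0,"ay":0,"az":0,"tx":-0.8,"ty":0,"tz":0,"claw":0},{"ax":0,"ay":0,"az":0.12,"tx":0.05,"ty":-0.97,"tz":0,"claw":0}]' >/dev/null; python3 where.py;
python3 -m handwheel '[{"ax":0,"ay":0,"az":0.12,"tx":0.05,"ty":-0.97,"tz":0,"claw":0},{"ax":0,"ay":0,"az":0.12,"tx":0.05,"ty":-0.97,"tz":0,"claw":0},{"ax":0,"ay":0,"az":0.12,"tx":0.05,"ty":-0.97,"tz":0,"claw":0},{"ax":0,"ay":0,"az":0.12,"tx":0.05,"ty":-0.97,"tz":0,"claw":0},{"ax":0,"ay":0,"az":0.12,"tx":0.05,"ty":-0.97,"tz":0,"claw":0},{"ax":0,"ay":0,"az":0.12,"tx":0.05,"ty":-0.97,"tz":0,"claw":0},{"ax":0,"ay":0,"az":0.12,"tx":0.05,"ty":-0.97,"tz":0,"claw":0},{"ax":0,"ay":0,"az":0.12,"tx":0.05,"ty":-0.97,"tz":0,"claw":0},{"ax":0,"ay":0,"az":0.12,"tx":0.05,"ty":-0.97,"tz":0,"claw":0},{"ax":0,"ay":0,"az":0.12,"tx":0.05,"ty":-0.97,"tz":0,"claw":0}]' >/dev/null; python3 where.py; python3 ang.py scene a13
```

```text
t31.48 p[ 0.561  -0.1318  0.0827] psi2.5 phi-88.9 R0.0538 axis in tool(cm) [5.38 0.14 0.14] tilt [-0.027  0.026 -0.999] F [-3.  -4.4  1.1](tool [-4.3 -3.2 -1.1]) q6 -0.49 w0.001
t32.32 p[ 0.5935 -0.1507  0.081 ] psi25.8 phi-65.3 R0.0801 axis in tool(cm) [8.   0.15 0.4 ] tilt [-0.032  0.04  -0.999] F [-0.5  0.3 -0.3](tool [ 0.5 -0.3  0.4]) q6 -0.91 w0.000
t33.15 p[ 0.5017 -0.1457  0.0836] psi-46.0 phi-130.7 R0.0893 axis in tool(cm) [ 8.89 -0.82  0.09] tilt [-0.03   0.039 -0.999] F [-0.2  0.7  0.4](tool [ 0.4 -0.6 -0.3]) q6 0.27 w0.001
scene darkest (deg,val) [(220, 78), (38, 199), (324, 199)] median 201 from start (base 255): 325
```

```bash
python3 -c "
import cv2,numpy as np
o=[cv2.resize(cv2.imread(f'pics/{n}.png')[193:247,208:280],(400,300),interpolation=2) for n in('scene0','a13scene')]
cv2.imwrite('pics/cmp.png',np.hstack(o))"
```

```text
(no output)
```

View pics/cmp.png

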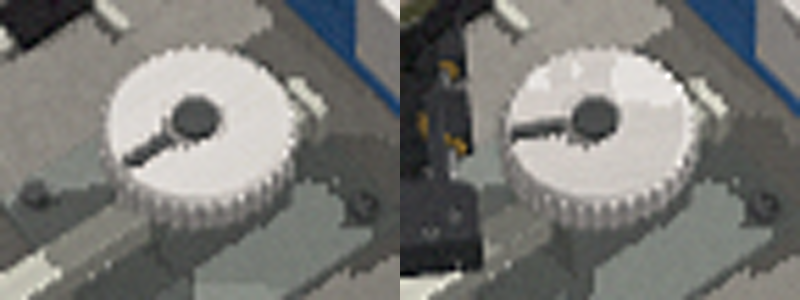

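The left half is the start and the right half is now. The ridge needs roughly 27° more anticlockwise, matching the detector (220 against 248). I'll do a short trimming stroke.

```bash
python3 -m handwheel '[{"ax":-0.02,"ay":0,"az":0,"tx":0.6,"ty":-0.3,"tz":0,"claw":0},{"ax":-0.02,"ay":0,"az":0,"tx":0.6,"ty":-0.3,"tz":0,"claw":0},{"ax":-0.01,"ay":0,"az":0,"tx":0.6,"ty":-0.3,"tz":0,"claw":0},{"ax":0,"ay":0,"az":0,"tx":0.6,"ty":0,"tz":-0.1,"claw":0},{"ax":0,"ay":0,"az":0,"tx":0.4,"ty":0,"tz":0,"claw":0},{"ax":0,"ay":0.002,"az":0,"tx":0.25,"ty":0,"tz":0,"claw":0},{"ax":0,"ay":0.003,"az":0,"tx":0.2,"ty":0,"tz":0,"claw":0},{"ax":0,"ay":0.003,"az":0,"tx":0.2,"ty":0,"tz":0,"claw":0},{"ax":0,"ay":0.003,"az":0,"tx":0.2,"ty":0,"tz":0,"claw":0},{"ax":0,"ay":0.003,"az":0,"tx":0.2,"ty":0,"tz":0,"claw":0}]' >/dev/null; python3 where.py; python3 ang.py scene a14
```

```text
t34.03 p[ 0.5214 -0.1165  0.0854] psi-45.8 phi-135.1 R0.0545 axis in tool(cm) [ 5.45 -0.07  0.03] tilt [ 0.002  0.005 -1.   ] F [-13.8 -10.3   6.8](tool [-17.1  -2.2  -6.9]) q6 0.35 w0.000
scene darkest (deg,val) [(210, 73), (252, 87), (184, 113)] median 200 from start (base 255): 315
```

```bash
python3 -m handwheel '[{"ax":0,"ay":0.004,"az":-0.1,"tx":0.18,"ty":0.56,"tz":0,"claw":0},{"ax":0,"ay":0.004,"az":-0.1,"tx":0.18,"ty":0.56,"tz":0,"claw":0},{"ax":0,"ay":0.004,"az":-0.1,"tx":0.18,"ty":0.56,"tz":0,"claw":0},{"ax":0,"ay":0.004,"az":-0.1,"tx":0.18,"ty":0.56,"tz":0,"claw":0},{"ax":0,"ay":0,"az":-0.04,"tx":0.12,"ty":0.22,"tz":0,"claw":0},{"ax":0,"ay":0,"az":0,"tx":-0.6,"ty":0,"tz":0,"claw":0},{"ax":0,"ay":0,"az":0,"tx":-1.2,"ty":0,"tz":0,"claw":0},{"ax":0,"ay":0,"az":0,"tx":-1.2,"ty":0,"tz":0,"claw":0},{"ax":0,"ay":0,"az":0.1,"tx":0.05,"ty":-0.95,"tz":0,"claw":0},{"ax":0,"ay":0,"az":0.1,"tx":0.05,"ty":-0.95,"tz":0,"claw":0}]' >/dev/null; python3 where.py
python3 -m handwheel '[{"ax":0,"ay":0,"az":0.1,"tx":0.05,"ty":-0.95,"tz":0,"claw":0},{"ax":0,"ay":0,"az":0.1,"tx":0.05,"ty":-0.95,"tz":0,"claw":0},{"ax":0,"ay":0,"az":0.1,"tx":0.05,"ty":-0.95,"tz":0,"claw":0},{"ax":0,"ay":0,"az":0.1,"tx":0.05,"ty":-0.95,"tz":0,"claw":0},{"ax":0,"ay":0,"az":0.1,"tx":0.05,"ty":-0.95,"tz":0,"claw":0},{"ax":0,"ay":0,"az":0.1,"tx":0,"ty":-0.95,"tz":0,"claw":0},{"ax":0,"ay":0,"az":0,"tx":0,"ty":0,"tz":0,"claw":0},{"ax":0,"ay":0,"az":0,"tx":0,"ty":0,"tz":0,"claw":0},{"ax":0,"ay":0,"az":0,"tx":0,"ty":0,"tz":0,"claw":0},{"ax":0,"ay":0,"az":0,"tx":0,"ty":0,"tz":0,"claw":0}]' >/dev/null; python3 where.py; python3 ang.py scene a15
python3 -c "
import cv2,numpy as np
o=[cv2.resize(cv2.imread(f'pics/{n}.png')[193:247,208:280],(400,300),interpolation=2) for n in('scene0','a15scene')]
cv2.imwrite('pics/cmp2.png',np.hstack(o))"
```

```text
t34.92 p[ 0.5149 -0.155   0.0845] psi-31.3 phi-120.4 R0.0892 axis in tool(cm) [ 8.92 -0.14  0.1 ] tilt [-0.001  0.013 -1.   ] F [ 0.  -0.  -0.1](tool [-0.   0.   0.1]) q6 0.02 w0.001
t35.75 p[ 0.4725 -0.1195  0.0853] psi-68.2 phi-154.6 R0.0969 axis in tool(cm) [ 9.67 -0.61  0.07] tilt [ 0.001  0.014 -1.   ] F [ 0.3 -0.1 -0.4](tool [0.3 0.2 0.4]) q6 0.69 w0.000
scene darkest (deg,val) [(246, 79), (142, 198), (80, 199)] median 201 from start (base 255): 351
```

View pics/cmp2.png

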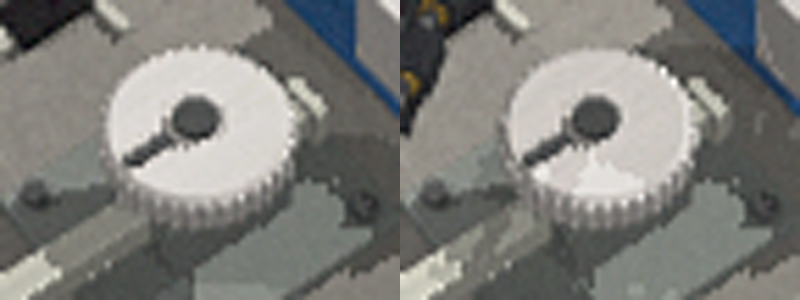

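The ridge matches the start picture within about 2° (246 against 248), so the collar stands at two turns, about 718°. Now I'll go up, round behind the end plate, and turn to face along the bar.

```bash
python3 -m handwheel '[{"ax":0,"ay":0,"az":0,"tx":-0.3,"ty":0,"tz":-2,"claw":0},{"ax":0,"ay":0,"az":0,"tx":0,"ty":0,"tz":-2,"claw":0},{"ax":0,"ay":0,"az":0,"tx":0,"ty":0,"tz":-2,"claw":0},{"ax":0,"ay":0,"az":0,"tx":0,"ty":0,"tz":-2,"claw":0},{"ax":0,"ay":0,"az":0,"tx":0,"ty":0,"tz":-1,"claw":0},{"ax":0,"ay":0,"az":0,"tx":-0.2,"ty":2.9,"tz":0,"claw":0},{"ax":0,"ay":0,"az":0,"tx":-0.2,"ty":2.9,"tz":0,"claw":0},{"ax":0,"ay":0,"az":0,"tx":-0.2,"ty":2.9,"tz":0,"claw":0},{"ax":0,"ay":0,"az":0,"tx":-0.2,"ty":2.9,"tz":0,"claw":0},{"ax":0,"ay":0,"az":0,"tx":-0.2,"ty":2.9,"tz":0,"claw":0}]' >/dev/null; python3 where.py
python3 -m handwheel '[{"ax":0,"ay":0,"az":-0.12,"tx":0,"ty":0,"tz":0,"claw":0},{"ax":0,"ay":0,"az":-0.12,"tx":0,"ty":0,"tz":0,"claw":0},{"ax":0,"ay":0,"az":-0.12,"tx":0,"ty":0,"tz":0,"claw":0},{"ax":0,"ay":0,"az":-0.12,"tx":0,"ty":0,"tz":0,"claw":0},{"ax":0,"ay":0,"az":-0.12,"tx":0,"ty":0,"tz":0,"claw":0},{"ax":0,"ay":0,"az":-0.12,"tx":0,"ty":0,"tz":0,"claw":0},{"ax":0,"ay":0,"az":-0.12,"tx":0,"ty":0,"tz":0,"claw":0},{"ax":0,"ay":0,"az":-0.1,"tx":0,"ty":0,"tz":0,"claw":0},{"ax":0,"ay":0,"az":0,"tx":0,"ty":0,"tz":0,"claw":0},{"ax":0,"ay":0,"az":0,"tx":0,"ty":0,"tz":0,"claw":0}]' >/dev/null; python3 where.py
python3 - <<'E'
from h import *
s=env.state();M=Rn.from_quat(s["tcp_rot"]).as_matrix();p=np.array(s["ee_pos"])
for c in("scene","top"):
    P=env.read_camera(c)
    for k in("bar_end","bar_nose","work_face"):
        for q in env.mark_of(k,P)[:1]: 
            X=ray(P,q["centre"],Z[k]);print(c,k,round(q["conf"],2),X.round(4)[:2],"in tool cm",(M.T@(X-p)*100).round(2)) 
E
```

```text
t36.63 p[ 0.5168 -0.2646  0.1784] psi-67.3 phi-103.0 R0.1915 axis in tool(cm) [ 11.18 -15.55   0.27] tilt [ 0.001  0.014 -1.   ] F [ 0.   0.6 -0.1](tool [ 0.2 -0.5  0.1]) q6 0.49 w0.000
t37.47 p[ 0.5174 -0.2752  0.1754] psi-11.2 phi-102.2 R0.2018 axis in tool(cm) [20.17  0.35  0.28] tilt [ 0.001  0.014 -1.   ] F [-0.3 -0.2  0.6](tool [-0.3 -0.3 -0.6]) q6 -0.50 w0.000
scene bar_end 0.85 [ 0.527  -0.2231] in tool cm [ 5.14 -0.04 12.11]
scene bar_nose 0.72 [ 0.5722 -0.0044] in tool cm [27.44  0.15 14.32]
scene work_face 0.73 [ 0.4759 -0.4221] in tool cm [-15.41  -1.19  13.73]
top bar_end 0.93 [ 0.5278 -0.2091] in tool cm [ 6.52 -0.24 12.13]
top bar_nose 0.82 [ 0.5804 -0.0039] in tool cm [27.64  0.94 14.33]
top work_face 0.78 [0.5948 0.0289] in tool cm [31.14  1.72 14.37]
```

```bash
python3 -m handwheel '[{"ax":0,"ay":0,"az":0.02,"tx":0,"ty":0,"tz":1.4,"claw":0},{"ax":0,"ay":0,"az":0.02,"tx":0,"ty":0,"tz":1.4,"claw":0},{"ax":0,"ay":0,"az":0,"tx":0,"ty":0,"tz":1.4,"claw":0},{"ax":0,"ay":0,"az":0,"tx":0,"ty":0,"tz":1.4,"claw":0},{"ax":0,"ay":0,"az":0,"tx":0,"ty":0,"tz":1.4,"claw":0},{"ax":0,"ay":0,"az":0,"tx":0,"ty":0,"tz":1.4,"claw":0},{"ax":0,"ay":0,"az":0,"tx":0,"ty":0,"tz":1.2,"claw":0},{"ax":0,"ay":0,"az":0,"tx":0.5,"ty":0,"tz":0.5,"claw":0},{"ax":0,"ay":0,"az":0,"tx":0.8,"ty":0,"tz":0,"claw":0},{"ax":0,"ay":0,"az":0,"tx":0.8,"ty":0,"tz":0,"claw":0}]' >/dev/null; python3 where.py
python3 -m handwheel '[{"ax":0,"ay":0,"az":0,"tx":0.5,"ty":0,"tz":0,"claw":0},{"ax":0,"ay":0,"az":0,"tx":0.3,"ty":0,"tz":0,"claw":0},{"ax":0,"ay":0,"az":0,"tx":0.3,"ty":0,"tz":0,"claw":0},{"ax":0,"ay":0,"az":0,"tx":0.3,"ty":0,"tz":0,"claw":0},{"ax":0,"ay":0,"az":0,"tx":0.3,"ty":0,"tz":0,"claw":0},{"ax":0,"ay":0,"az":0,"tx":0.3,"ty":0,"tz":0,"claw":0},{"ax":0,"ay":0,"az":0,"tx":0.3,"ty":0,"tz":0,"claw":0},{"ax":0,"ay":0,"az":0,"tx":0.3,"ty":0,"tz":0,"claw":0},{"ax":0,"ay":0,"az":0,"tx":0.3,"ty":0,"tz":0,"claw":0},{"ax":0,"ay":0,"az":0,"tx":0.3,"ty":0,"tz":0,"claw":0}]' >/dev/null; python3 where.py
```

```text
t38.70 p[ 0.5234 -0.2533  0.072 ] psi-13.8 phi-101.8 R0.1791 axis in tool(cm) [17.89 -0.64  0.21] tilt [ 0.004  0.011 -1.   ] F [0.1 1.  0.9](tool [ 1.  -0.2 -0.9]) q6 -0.42 w0.001
t39.53 p[ 0.5335 -0.2185  0.0759] psi-13.7 phi-100.7 R0.1430 axis in tool(cm) [14.28 -0.76  0.11] tilt [ 0.008  0.007 -1.   ] F [ 0.5 -3.  -0.7](tool [-2.8  1.2  0.7]) q6 -0.36 w0.000
```

```bash
python3 -m handwheel '[{"ax":0,"ay":0,"az":0,"tx":0.3,"ty":-0.05,"tz":0.08,"claw":0},{"ax":0,"ay":0,"az":0,"tx":0.3,"ty":-0.05,"tz":0.08,"claw":0},{"ax":0,"ay":0,"az":0,"tx":0.3,"ty":-0.05,"tz":0.08,"claw":0},{"ax":0,"ay":0,"az":0,"tx":0.3,"ty":-0.05,"tz":0.08,"claw":0},{"ax":0,"ay":0,"az":0,"tx":0.3,"ty":-0.05,"tz":0.08,"claw":0},{"ax":0,"ay":0,"az":0,"tx":0.25,"ty":0,"tz":0.05,"claw":0},{"ax":0,"ay":0,"az":0,"tx":0.25,"ty":0,"tz":0.05,"claw":0},{"ax":0,"ay":0,"az":0,"tx":0.2,"ty":0,"tz":0.05,"claw":0},{"ax":0,"ay":0,"az":0,"tx":0.2,"ty":0,"tz":0.05,"claw":0},{"ax":0,"ay":0,"az":0,"tx":0.2,"ty":0,"tz":0.05,"claw":0}]' >/dev/null; python3 where.py
python3 - <<'E'
from h import *
for c in("scene","top"):
    P=env.read_camera(c);save(P,"p1"+c+".png")
    for k in("bar_nose","work_face"):
        for q in env.mark_of(k,P)[:1]: print(c,k,round(q["conf"],2),ray(P,q["centre"],Z[k]).round(4)[:2])
E
```

```text
t40.37 p[ 0.5387 -0.191   0.0705] psi-13.7 phi-100.7 R0.1150 axis in tool(cm) [11.49 -0.61  0.07] tilt [ 0.012  0.004 -1.   ] F [-0.3 -2.2  1.8](tool [-2.2  0.2 -1.8]) q6 -0.32 w0.001
scene bar_nose 0.68 [ 0.5276 -0.0603]
scene work_face 0.73 [0.5918 0.0192]
top bar_nose 0.73 [0.5882 0.0249]
top work_face 0.94 [0.5978 0.0326]
```

```bash
python3 -m handwheel '[{"ax":0,"ay":0,"az":0,"tx":0.15,"ty":0,"tz":0,"claw":0},{"ax":0,"ay":0,"az":0,"tx":0.15,"ty":0,"tz":0,"claw":0},{"ax":0,"ay":0,"az":0,"tx":0.15,"ty":0,"tz":0,"claw":0},{"ax":0,"ay":0,"az":0,"tx":0.15,"ty":0,"tz":0,"claw":0},{"ax":0,"ay":0,"az":0,"tx":0.15,"ty":0,"tz":0,"claw":0},{"ax":0,"ay":0,"az":0,"tx":0.12,"ty":0,"tz":0,"claw":0},{"ax":0,"ay":0,"az":0,"tx":0.12,"ty":0,"tz":0,"claw":0},{"ax":0,"ay":0,"az":0,"tx":0.12,"ty":0,"tz":0,"claw":0},{"ax":0,"ay":0,"az":0,"tx":0.12,"ty":0,"tz":0,"claw":0},{"ax":0,"ay":0,"az":0,"tx":0.12,"ty":0,"tz":0,"claw":0}]' >/dev/null; python3 where.py
```

```text
t41.50 p[ 0.5397 -0.1863  0.0704] psi-13.8 phi-100.6 R0.1102 axis in tool(cm) [11.   -0.62 -0.11] tilt [ 0.008 -0.011 -1.   ] F [-2.9 -8.1 -0.7](tool [-8.5 -0.9  0.8]) q6 -0.29 w0.001
```

```bash
python3 -m handwheel '[{"ax":0,"ay":0.002,"az":0,"tx":0.18,"ty":0,"tz":0,"claw":0},{"ax":0,"ay":0.002,"az":0,"tx":0.18,"ty":0,"tz":0,"claw":0},{"ax":0,"ay":0.002,"az":0,"tx":0.18,"ty":0,"tz":0,"claw":0},{"ax":0,"ay":0.002,"az":0,"tx":0.18,"ty":0,"tz":0,"claw":0},{"ax":0,"ay":0.002,"az":0,"tx":0.18,"ty":0,"tz":0,"claw":0},{"ax":0,"ay":0.002,"az":0,"tx":0.18,"ty":0,"tz":0,"claw":0},{"ax":0,"ay":0,"az":0,"tx":0.18,"ty":0,"tz":0,"claw":0},{"ax":0,"ay":0,"az":0,"tx":0.18,"ty":0,"tz":0,"claw":0},{"ax":0,"ay":0,"az":0,"tx":0.18,"ty":0,"tz":0,"claw":0},{"ax":0,"ay":0,"az":0,"tx":0.18,"ty":0,"tz":0,"claw":0}]' >/dev/null; python3 where.py; 
python3 -m handwheel '[{"ax":0,"ay":0,"az":0,"tx":-0.5,"ty":0,"tz":0,"claw":0},{"ax":0,"ay":0,"az":0,"tx":-1.5,"ty":0,"tz":0,"claw":0},{"ax":0,"ay":0,"az":0,"tx":-2,"ty":0,"tz":0,"claw":0},{"ax":0,"ay":0,"az":0,"tx":-2,"ty":0,"tz":-1,"claw":0},{"ax":0,"ay":0,"az":0,"tx":0,"ty":0,"tz":-3,"claw":0},{"ax":0,"ay":0,"az":0,"tx":0,"ty":0,"tz":-3,"claw":0},{"ax":0,"ay":0,"az":0,"tx":-2,"ty":0,"tz":-3,"claw":0},{"ax":0,"ay":0,"az":0,"tx":-2.5,"ty":0,"tz":-1,"claw":0},{"ax":0,"ay":0,"az":0,"tx":-2.5,"ty":0,"tz":0,"claw":0},{"ax":0,"ay":0,"az":0,"tx":0,"ty":0,"tz":0,"claw":0}]' >/dev/null; python3 where.py; python3 ang.py scene,top f1
python3 -c "
import cv2,numpy as np
o=[cv2.resize(cv2.imread(f'pics/f1{n}.png')[y:y+90,x:x+120],(400,300),interpolation=2) for n,x,y in(('scene',190,170),('top',225,145))]
cv2.imwrite('pics/f1.png',np.hstack(o))"
```

```text
t42.33 p[ 0.5397 -0.1861  0.0707] psi-14.1 phi-100.6 R0.1100 axis in tool(cm) [10.98 -0.66 -0.29] tilt [ 0.004 -0.028 -1.   ] F [ -5.1 -13.3   0. ](tool [-14.2  -1.7   0.3]) q6 -0.27 w0.001
t43.17 p[ 0.5059 -0.3109  0.1872] psi-13.9 phi-103.1 R0.2392 axis in tool(cm) [23.91 -0.32 -0.47] tilt [-0.   -0.02 -1.  ] F [ 0.2  0.3 -0.2](tool [0.4 0.1 0.2]) q6 -0.50 w0.000
scene darkest (deg,val) [(248, 84), (144, 217), (80, 218)] median 219 from start (base 255): 353
top darkest (deg,val) [(250, 114), (302, 191), (58, 192)] median 193 from start (base 255): 355
```

View pics/f1.png

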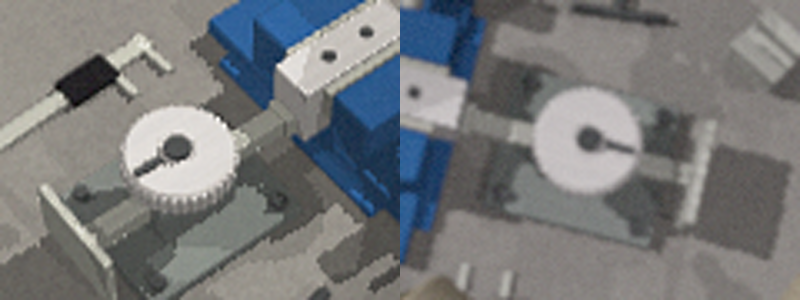

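In both views the nose meets the block's end (left crop about (285,115), right crop about (468,115)). The ridge reads 248°/250° against 248°/252° as found. The bar resisted 14 N without moving, and the robot is now clear.

```bash
python3 - <<'E'
from h import *
P=env.read_camera("top");print([(k,ray(P,q[0]["centre"],0).round(3)[:2]) for k in("oil_bottle","caliper","chuck_key","vee_block","brush","spanner","chip_pot") if (q:=env.mark_of(k,P))])
print(env.state()["force"],env.finish_job())
E
```

```text
[('caliper', array([ 0.416, -0.058])), ('chuck_key', array([ 0.701, -0.115])), ('vee_block', array([ 0.65 , -0.234])), ('spanner', array([ 0.656, -0.237])), ('chip_pot', array([0.66 , 0.441]))]
the job is handed in; nothing more can be done
[0.57296002 0.25268389 0.07115215] None
```

The collar was loosened by two full turns. The bar was then pushed by its end plate until its nose met the block, and the job is handed in. The robot was standing clear of everything, at about 43 s of the 72 s allowed.

- **Collar:** I rolled the closed fingertips along the rim in four strokes. The ridge last read 248° in the scene camera (248° as found) and 250° in the top camera (252° as found), so it is within about 2° of two turns.
- **Bar:** It advanced about 40 mm. At the end it took 14 N without moving, against about 2.5 N while sliding, and both final pictures show the nose on the block.
- **Slips:** Contact was lost in the first two strokes, which cost time but moved nothing else. The largest contact force read between moves was about 27 N, with the fingertip on the rim.
- **Loose things:** In the last check the caliper, chuck key and chip pot read within about 8 mm of their first positions. The vee block read about 15 mm off.
- **Not confirmed:** The network missed the oil bottle and brush and put the spanner on the vee block, so I did not confirm those three. No force reading suggested touching any loose thing.

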